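Unlock the bridge tray and sort the luthier's bench

TASK

First lift the locking bar straight up out of the two U brackets over the bridge tray, keeping it level so that both ends come clear together, and lay it flat in the long dark trough with its handle up. Then sort the three loose things into the empty bays, each in the tray that already holds one of its kind: the bridge blank flat, the sanding block with its handle up and the spool clamp standing upright. Leave the jar and the tin where they are.

Things in the scene. Friction and masses are not known exactly. Their poses are not given: they have to be found in the camera images.
- bar_grip (a point): Locking bar: aluminium, 180 mm long (own x), 20 wide, 18 high, with a wooden handle on its middle, 60 long (x), 18 wide, 28 high; 0.2 kg. Point: centre of the handle, 32 above the bar's underside; z up. Starts along the bridge tray's y axis in two open-topped U brackets, over the middle of that tray's empty bay, underside 36 above the bench.
- bridge_center (a point): Loose bridge blank of dark wood, 86 mm long (own x), 24 mm wide, 26 mm high over the middle 50 mm and 14 mm high at both ends; 60 g. The point is its centre, 13 mm above its underside; z up.
- block_grip (a point): Loose sanding block: wooden block on a cork sole, 84 mm long (own x), 46 mm wide, 22 mm high, with a handle on top 60 mm long (x), 20 mm wide, 26 mm high; 120 g. The point is the centre of the handle, 35 mm above the underside; z up.
- spool_grip (a point): Loose spool clamp standing upright: two light wooden discs 38 mm in diameter, one on the other (heights 0 to 24 and 27 to 51 mm), with a short steel rod and brass wing nut on top, 69 mm high in all; 80 g. The point is on its axis, 32 mm above its underside; z up.
- bridge_tray: Fixed grey tray, 175 (own x) by 120 mm (y), walls and divider 5 thick, 15 high, floor 5 thick. Two bays, each 80 (x) by 110 (y) inside: far one (centre x = +42.5) holds a fixed sample bridge blank, long along y; near one (centre x = -42.5, y = 0) is empty. Origin: centre of underside, z up. U brackets at x = -42.5, y = -69 and +69 (36 by 16 mm): slot 26 wide, floor 36, prong tops 56 above bench.
- block_tray: Fixed grey tray, 175 (own x) by 120 mm (y), walls and divider 5 thick, 15 high, floor 5 thick. Two bays, each 80 (x) by 110 (y) inside: far one (centre x = +42.5) holds a fixed sample sanding block, long along y; near one (centre x = -42.5, y = 0) is empty. Origin: centre of underside, z up.
- spool_tray: Fixed grey tray, 175 (own x) by 120 mm (y), walls and divider 5 thick, 15 high, floor 5 thick. Two bays, each 80 (x) by 110 (y) inside: far one (centre x = +42.5) holds a fixed sample spool clamp, standing; near one (centre x = -42.5, y = 0) is empty. Origin: centre of underside, z up.
- trough: Fixed shallow open trough of dark wood for the locking bar, 214 mm along its own x by 54 mm, inside 204 by 44 mm, floor 5 mm thick, walls 12 mm high in all. Origin at the centre of its underside; x along its length, z up. It stands at the left or right side of the bench, the red spirit level at the other.
- jar_mid (a point): Bystander: closed amber glass jar, 44 mm in diameter, 55 mm high, standing among the loose things. The point is its centre. Not to be moved.
- tin_mid (a point): Bystander: flat round metal tin, 61 mm in diameter, 23 mm high, lying among the loose things. The point is its centre. Not to be moved.
There are look-alikes about, which are no part of the job. What is shaped like the part that bears block_grip but red is not meant.

How it is judged (in metres and radians):
On the way, in this order (a step that is already met when the one before it is completed fails the run):
1. the locking bar is lifted level and straight up clear of both brackets (x of bar_grip in the frame of bridge_tray between -0.0675 and -0.0175 m and y of bar_grip in the frame of bridge_tray between -0.025 and 0.025 m and z of bar_grip in the frame of bridge_tray above 0.09 m and angle between bar_grip's own x axis and vertical between 1.321 and 1.821 rad), for 0.05 s.
2. the locking bar lies flat in the trough, handle up (x of bar_grip in the frame of trough between -0.016 and 0.016 m and y of bar_grip in the frame of trough between -0.014 and 0.014 m and z of bar_grip in the frame of trough between 0.032 and 0.042 m and angle between bar_grip's own z axis and vertical below 0.12 rad), for 0.2 s.
At the end, for the whole second after the job is handed in: Bar flat in the trough, handle up (16 mm along, 14 mm across). Bridge blank, sanding block and spool clamp each upright on the floor of the empty bay of their kind's tray (32 mm in x, 35 mm in y of its centre, 5 mm in height, 0.12 rad tilt); all released and at rest (all of step 2 and linear speed of each of bar, bridge, block, spool below 0.02 m/s and x of bridge_center in the frame of bridge_tray between -0.0745 and -0.0105 m and y of bridge_center in the frame of bridge_tray between -0.035 and 0.035 m and z of bridge_center in the frame of bridge_tray between 0.013 and 0.023 m and angle between each of bridge_center, block_grip, spool_grip's own z axis and vertical below 0.12 rad and x of block_grip in the frame of block_tray between -0.0745 and -0.0105 m and y of block_grip in the frame of block_tray between -0.035 and 0.035 m and z of block_grip in the frame of block_tray between 0.035 and 0.045 m and x of spool_grip in the frame of spool_tray between -0.0745 and -0.0105 m and y of spool_grip in the frame of spool_tray between -0.035 and 0.035 m and z of spool_grip in the frame of spool_tray between 0.032 and 0.042 m); the robot touches nothing.
It fails at once if the jar or the tin is moved more than 25 mm (distance of any of jar_mid, tin_mid from where it was at the start of the episode above 0.025 m).
It fails at once if a loose thing is moved more than 60 mm before the bar lies in the trough (distance of any of bridge_center, block_grip, spool_grip from where it was at the start of the episode above 0.06 m and horizontal distance between bar_grip and trough above 0.05 m).
It also fails if it takes over 102 s, if anything falls off the work surface, if the arm or the gripper's body presses on something with over 40 N, if the wrist force passes 120 N, or if a joint passes its speed limit or range.

ROBOT

A 6-joint arm with a two-finger parallel gripper is mounted at the origin on the work surface. World frame = base frame: x ahead of the robot, y to its left, z up, the work surface at z = 0. Lengths are in mm, angles in rad, forces in N, time in s.
With the tool pointing down it reaches from about 250 to 775 mm from the base axis. Payload 4 kg.
Tool frame: the origin (TCP) lies between the finger pads; the fingertips stand 17 mm ahead of it and the grasp point (between the pads) lies 2 mm behind it; z points along the fingers, x is the direction in which the jaws open and shut, and the axes are right-handed (so a half turn about z gives the same grasp; the last joint's range is limited). The gripper opens to 94 mm and grips with 3 to 60 N. Pads are 16 mm wide; open, the fingers measure 119 mm over their backs; the gripper's body (75 mm by 177 mm) begins 78 mm behind the grasp point.
Start: joints at [-1.245, 0.087, 1.371, -0, 1.684, -0.103], TCP at [228.678, -500.225, 222.506] pointing down, gripper open.
Joint ranges: [-3.1, 3.1], [-0.76, 2.03], [0.27, 2.55], [-1.08, 4.22], [0.17, 2.65], [-2.57, 2.57]. Speed limits (rad/s): [2.79, 2.79, 3.14, 3.14, 3.14, 3.14].

INTERFACE

Orientations are given as a 3x3 rotation matrix whose columns are the frame's x, y, z axes.
In Python, from bench import get_state, snapshot, hand_in gives the robot as it stands.
- The arm moves only by the shell command python3 -m inch 'ROWS' [FORCE]. ROWS is JSON, a list of rows, each an object of numbers: "hand": the closure, from 0 (fully open) to 1 (shut); "x", "y", "z": the shift along the world's x, y, z in cm; "ax", "ay", "az": the turn, a rotation vector about the world's x, y, z in rad. A call has 1 to 5 rows; each row is the pose to reach, as a shift and turn from the pose commanded when the call began; what a row does not reach only later rows make up. A row lasts 1/8 s, in which the tool goes at most 62.5 mm and 10.7 degrees, less where a joint would pass 70% of its speed; a pose out of reach is approached as far as the arm can. A call with a gripper value outside its range is refused whole. The fingers move at their own pace and stop on an object; FORCE is the grip in N (left out, the last holds). Time passes only in rows, so rows that repeat a pose let the fingers close. It gives the time, the measured TCP pose, the force and the opening at its end, in the units of the state.
- get_state(): the state, without advancing time (a new reading comes with each control period).
- snapshot(name): name is "side" or "top" or "wrist"; returns a dict with "img" (384x512x3 uint8, blue, green, red), "vfov" (degrees; the focal length in pixels is half the picture's height over the tangent of half this angle, whatever the lens; pixels are square), "cx", "cy" (the principal point, pixels), "position" and "orientation" of the camera in the world; the wrist camera has in their place "mount" (4x4, takes a point from camera to tool coordinates, whose origin is the TCP and whose axes are the tool frame's). Camera axes: x right, y down, z forward; pixel columns grow to the right and rows downward; lengths in mm; the calibration is good to about 2 mm. A picture is of the moment at which its call begins: read the wrist's pose just before it. There is no depth.
- hand_in(): hands the job in, once; it reports no verdict.
The state is a dict: "t": time; "joint_pos": joint angles; "qvel": joint speeds; "joint_torque": joint torques, N m; "position": TCP position; "eef_rot": TCP orientation; "force": force on the tool from outside, world axes, zero at the start; "ft_torque": the same for the moment, N m; "opening": opening from 0.0 (shut) to 1.0 (fully open).
Only numpy, scipy, OpenCV 4.12 (cv2) and the standard library are available. Lean on these libraries where they do the work, as an engineer would, in place of code of your own. Each camera call takes 0.05 s, during which the arm holds its last target.

## Working session

There is one attempt and no reset: what is moved stays moved. The work goes in short steps, Python scripts to look and compute and a shell command to move; the robot and the scene stay as the last step left them, time stands still between calls to the robot, and variables do not carry over. Pictures are saved under pics/ and viewed, and the job is handed in when it is done.

```bash
ls; mkdir -p pics; python3 - <<'E'
from bench import *
import cv2
s=get_state(); print({k:(v if not hasattr(v,'tolist') else v.tolist()) for k,v in s.items()})
import pickle
for n in ("top","side","wrist"):
    p=snapshot(n); cv2.imwrite(f"pics/{n}0.png",p["img"]); pickle.dump(p,open(f"{n}0.pkl","wb"))
    print(n,{k:(v.tolist() if hasattr(v,'tolist') else v) for k,v in p.items() if k!="img"})
E
```

```text
pics
{'t': 0.0, 'joint_pos': [-1.2450921440443186, 0.08792944904632428, 1.372203504430382, -2.8262059126922225e-05, 1.6835703286430712, -0.10309700666536385], 'qvel': [-0.0017219275477388728, -0.0009594002343861494, 6.785924721846659e-05, -0.0004886683446107092, 0.0001603315132975055, 0.00014139867124236366], 'joint_torque': [0.000609803701081546, -34.01772379875183, -30.24308681488037, 0.07175198290497065, 0.03289380809292197, -0.0001597573964318144], 'position': [228.51082584345104, -499.7448924895249, 221.3438289034619], 'eef_rot': [[0.41577722193242234, -0.9094662220114157, -0.0007019561521403223], [-0.9094640630678149, -0.41577777140634997, 0.001990676405317722], [-0.002102310714153459, -0.00018927401134843303, -0.9999977722300235]], 'force': [-0.5406415949510344, 0.20750809757908717, -0.05319282636931008], 'ft_torque': [-0.029165513864739923, -0.03179222568403901, -0.019208690686868583], 'opening': 0.9964396328489104}
top {'vfov': 49.24111402698202, 'cx': 250.48075894016495, 'cy': 185.55058519330547, 'position': [225.03924795002123, -31.273696617665042, 1435.0916400886824], 'or
[... 262 characters left out ...]
4720615, 'cy': 192.0837958701072, 'position': [-49.34984282125622, 617.7280390124018, 665.8502917856131], 'orientation': [[-0.7342179000080487, -0.39858016273605434, 0.5495979705030498], [-0.6786942229674143, 0.4103172855304226, -0.6091090845699176], [0.017269250662046255, -0.8202277604837853, -0.5717763495575219]]}
wrist {'vfov': 64.14081823763398, 'cx': 252.04261360366885, 'cy': 188.51447281315438, 'mount': [[0.9999993704771877, 0.0008244004702497758, -0.0007611892614239771, 0.2964310992439323], [-0.0006302265570727859, 0.9739280392667644, 0.22685629183357645, -65.19255361167177], [0.0009283639985563006, -0.22685566930067827, 0.9739279457159168, -161.33079574727734], [0.0, 0.0, 0.0, 1.0]]}
```

View pics/top0.png

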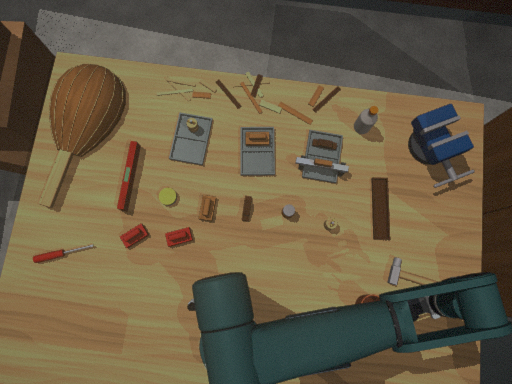

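View pics/side0.png

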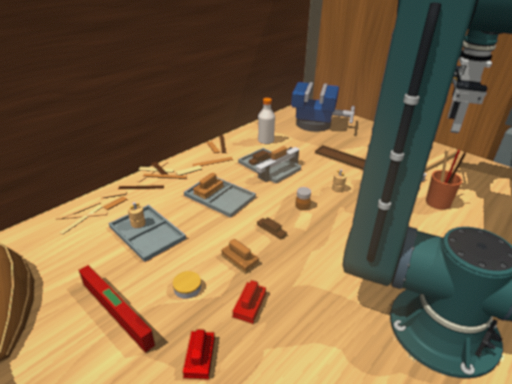

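View pics/wrist0.png

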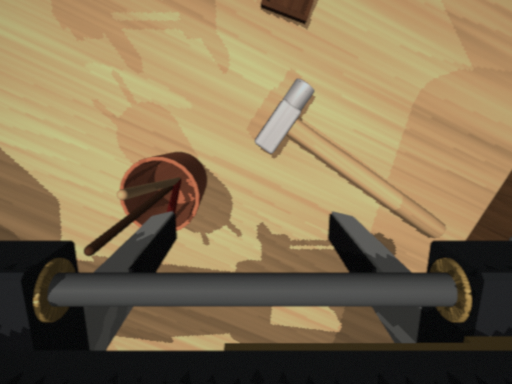

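The top view shows the trough at about (380,208), the bridge tray with the bar at (323,160), the block tray at (258,150) and the spool tray at (191,138). The loose block is at (207,208), the bridge blank at (247,208), the jar at (289,211), the spool at (331,225) and the tin at (168,197). The red blocks are look-alikes. I'll enlarge the work area.

```bash
cat > h.py <<'E'
import numpy as np, pickle, cv2
from bench import *
def K(p):
    h=p["img"].shape[0]; f=h/2/np.tan(np.radians(p["vfov"])/2); return f
def ray(p,px,st=None):
    f=K(p); d=np.array([(px[0]-p["cx"])/f,(px[1]-p["cy"])/f,1.])
    if "mount" in p:
        M=np.array(p["mount"]);R=np.array(st["eef_rot"]);t=np.array(st["position"])
        return t+R@M[:3,3], R@M[:3,:3]@d
    return np.array(p["position"]),np.array(p["orientation"])@d
def at(p,px,z,st=None):
    o,d=ray(p,px,st); return (o+d*(z-o[2])/d[2])[:2]
def proj(p,P,st=None):
    P=np.atleast_2d(np.asarray(P,float)); f=K(p)
    if "mount" in p:
        M=np.array(p["mount"]);R=np.array(st["eef_rot"]);t=np.array(st["position"])
        o=t+R@M[:3,3];C=R@M[:3,:3]
    else: o=np.array(p["position"]);C=np.array(p["orientation"])
    q=(P-o)@C
    return q[:,:2]/q[:,2:]*f+[p["cx"],p["cy"]]
def crop(p,x0,y0,x1,y1,k,name):
    im=cv2.resize(p["img"][y0:y1,x0:x1],None,fx=k,fy=k,interpolation=cv2.INTER_CUBIC); cv2.imwrite(name,im)
def L(n): return pickle.load(open(n,"rb"))
def shot(n,tag):
    st=get_state(); p=snapshot(n); pickle.dump((p,st),open(f"{tag}.pkl","wb")); cv2.imwrite(f"pics/{tag}.png",p["img"]); return p,st
E
python3 - <<'E'
from h import *
p=L("top0.pkl")
crop(p,290,100,400,250,5,"pics/t0a.png") ; i=cv2.imread("pics/t0a.png"); cv2.imwrite("pics/t0a.png",i[:600]); print(i.shape)
crop(p,150,100,290,225,5,"pics/t0b.png")
crop(p,290,160,400,250,6,"pics/t0c.png")
E
```

```text
(750, 550, 3)
```

View pics/t0a.png

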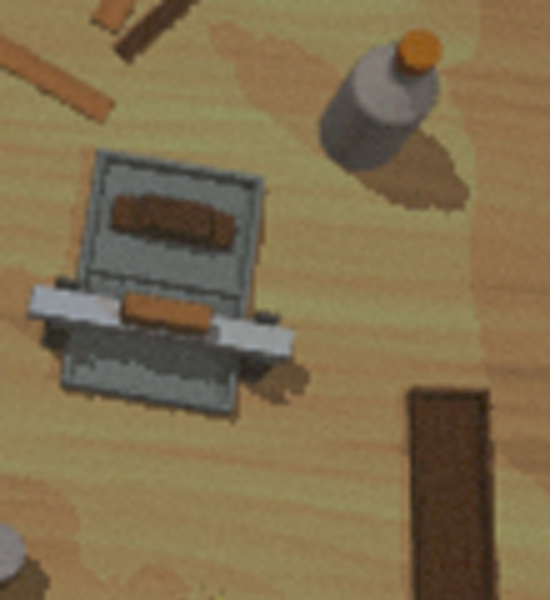

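View pics/t0b.png

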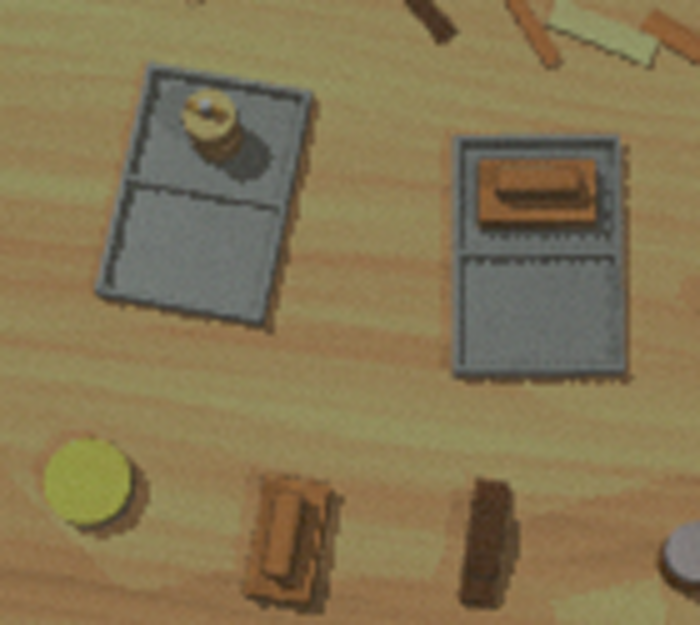

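View pics/t0c.png

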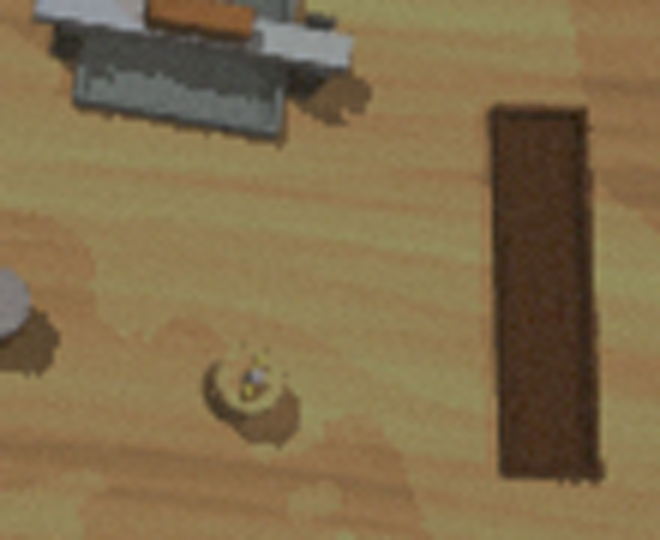

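```bash
cat > m0.py <<'E'
from h import *
p=L("top0.pkl")
def A(c,k,off,z): return np.array([at(p,(x/k+off[0],y/k+off[1]),z) for x,y in c])
def rect(n,c,lx,ly):
    # corners order: model corners (+x,+y),(+x,-y),(-x,-y),(-x,+y)
    m=np.array([[1,1],[1,-1],[-1,-1],[-1,1]])*np.array([lx,ly])/2
    ce=c.mean(0); q=c-ce
    th=np.arctan2((m[:,0]*q[:,1]-m[:,1]*q[:,0]).sum(),(m*q).sum())
    R=np.array([[np.cos(th),-np.sin(th)],[np.sin(th),np.cos(th)]])
    r=np.abs(q-m@R.T).max()
    e=[np.linalg.norm(c[i]-c[(i+1)%4]) for i in range(4)]
    print(n,ce.round(1),"th",round(th,3),"res",r.round(1),np.round(e))
    return ce,th
ta=(5,(290,100)); tb=(5,(150,100)); tc=(6,(290,160))
bt=rect("bridge_tray",A([(97,152),(264,178),(237,416),(62,388)],*ta,15),175,120)
kt=rect("block_tray",A([(454,137),(622,137),(628,376),(453,376)],*tb,15),175,120)
st=rect("spool_tray",A([(150,65),(313,92),(268,325),(97,297)],*tb,15),175,120)
tr=rect("trough",A([(490,106),(490+96,106),(601,478),(501,478)],*tc,12),214,54)
# bar: long along image horizontal = tray y. use x width 20,y length 180
rect("bar18",A([(32,287),(295,333),(290,357),(28,315)],*ta,54),20,180)
rect("barhandle",A([(122,293),(211,307),(211,331),(120,320)],*ta,82),18,60)
rect("block",A([(262,472),(337,483),(322,610),(243,598)],*tb,22),84,46)
rect("blockh",A([(273,487),(305,490),(293,588),(262,583)],*tb,48),60,20)
rect("bridge",A([(474,480),(513,483),(499,607),(460,604)],*tb,18),86,24)
print("spool",at(p,(249/6+290,378/6+160),51), "jar",at(p,(288.5,211),55),"tin",at(p,(168,196.5),23))
for n,(c,t) in dict(bt=bt,kt=kt,st=st).items():
    print(n,"bay",(c-42.5*np.array([np.cos(t),np.sin(t)])).round(1))
E
python3 m0.py
```

```text
bridge_tray [ 665.9 -231.2] th -0.03 res 1.4 [120. 176. 123. 176.]
block_tray [655.5  -1.3] th 0.136 res 1.2 [120. 176. 122. 176.]
spool_tray [669.9 238.4] th -0.039 res 1.2 [120. 175. 122. 176.]
trough [ 508.9 -445.7] th 0.102 res 1.7 [ 56. 215.  56. 215.]
bar18 [ 624.6 -225.7] th -0.042 res 1.4 [181.  17. 180.  20.]
barhandle [ 624.  -224.4] th -0.007 res 1.1 [60. 17. 61. 19.]
block [430.2 140.6] th 0.011 res 4.6 [52. 88. 54. 88.]
blockh [428.1 143. ] th 0.033 res 3.6 [22. 67. 21. 65.]
bridge [446.4   8.3] th 0.024 res 1.6 [27. 86. 27. 86.]
spool [ 430.00587238 -275.79925845] jar [ 450.60847573 -129.65836509] tin [451.61678011 283.22855342]
bt bay [ 623.5 -229.9]
kt bay [613.4  -7. ]
st bay [627.4 240.1]
```

```bash
python3 -m inch '[{"x":6,"y":4,"z":3,"az":0.15,"hand":0},{"x":12,"y":8,"z":4,"az":0.3,"hand":0},{"x":18,"y":12,"z":4,"az":0.48,"hand":0},{"x":23,"y":16,"z":4,"az":0.66,"hand":0},{"x":28,"y":19.5,"z":4,"az":0.8,"hand":0}]' 30
python3 -m inch '[{"x":6,"y":4,"az":0.16,"hand":0},{"x":11.5,"y":7.7,"az":0.31,"hand":0},{"x":11.5,"y":7.7,"az":0.31,"hand":0},{"x":11.5,"y":7.7,"az":0.31,"hand":0}]' 30
python3 - <<'E'
from h import *
p,st=shot("wrist","w1"); print(st["position"],st["eef_rot"],st["t"])
E
```

```text
[ 228.55310913 -499.83326344  221.59363197] [[ 4.15774664e-01 -9.09467518e-01 -5.12361781e-04]
 [-9.09466106e-01 -4.15774929e-01  1.61557663e-03]
 [-1.68234165e-03 -2.05740157e-04 -9.99998564e-01]] 0.15invalid input at $[0]: expected keys hand, x, y, z, ax, ay, az
invalid input at $[0]: expected keys hand, x, y, z, ax, ay, az
```

View pics/w1.png

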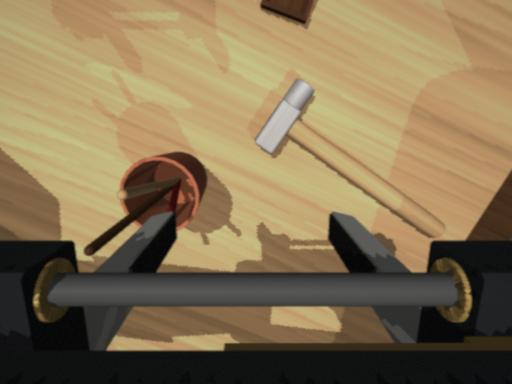

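The calls were refused because every row needs all seven keys, so the arm hasn't moved. The picture still shows the hammer and the cup.

```bash
python3 -m inch '[{"hand":0,"x":6,"y":4,"z":3,"ax":0,"ay":0,"az":0.15},{"hand":0,"x":12,"y":8,"z":4,"ax":0,"ay":0,"az":0.3},{"hand":0,"x":17,"y":12,"z":4,"ax":0,"ay":0,"az":0.48},{"hand":0,"x":22,"y":15.5,"z":4,"ax":0,"ay":0,"az":0.66},{"hand":0,"x":27,"y":19,"z":4,"ax":0,"ay":0,"az":0.8}]' 30
```

```text
t: 0.82
position: [480.7, -322.5, 262.5]
eef_rot: [[0.944, -0.331, 0.0], [-0.331, -0.944, -0.0], [0.0, 0.0, -1.0]]
force: [1.0, -0.4, 0.3]
opening: 0.999
```

```bash
python3 -m inch '[{"hand":0,"x":5,"y":3.5,"z":0,"ax":0,"ay":0,"az":0.15},{"hand":0,"x":10,"y":6.5,"z":0,"ax":0,"ay":0,"az":0.31},{"hand":0,"x":12.5,"y":8.2,"z":0,"ax":0,"ay":0,"az":0.31},{"hand":0,"x":12.5,"y":8.2,"z":0,"ax":0,"ay":0,"az":0.31},{"hand":0,"x":12.5,"y":8.2,"z":0,"ax":0,"ay":0,"az":0.31}]' 30
python3 - <<'E'
from h import *
p,st=shot("wrist","w1"); print(st["position"],st["eef_rot"],st["t"])
E
```

```text
t: 1.45
position: [603.8, -242.3, 262.1]
eef_rot: [[0.999, -0.032, -0.001], [-0.032, -0.999, -0.0], [-0.001, 0.0, -1.0]]
force: [0.5, -0.0, -0.4]
opening: 0.999
[ 603.7715132  -242.32633083  262.12315818] [[ 9.99472703e-01 -3.24575734e-02 -9.06606873e-04]
 [-3.24577947e-02 -9.99473080e-01 -2.30460902e-04]
 [-8.98648962e-04  2.59765841e-04 -9.99999562e-01]] 1.45
```

View pics/w1.png

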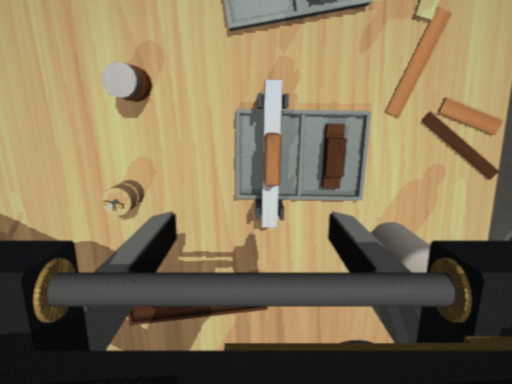

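The wrist view shows the bar in the brackets, with its ends near (273,80) and (269,227) and its handle at (273,158). The jar is at (125,82) and the spool at (117,200). I'll enlarge it.

```bash
python3 - <<'E'
from h import *
p,st=L("w1.pkl")
crop(p,225,70,385,240,3.5,"pics/w1a.png")
E
```

```text
(no output)
```

View pics/w1a.png

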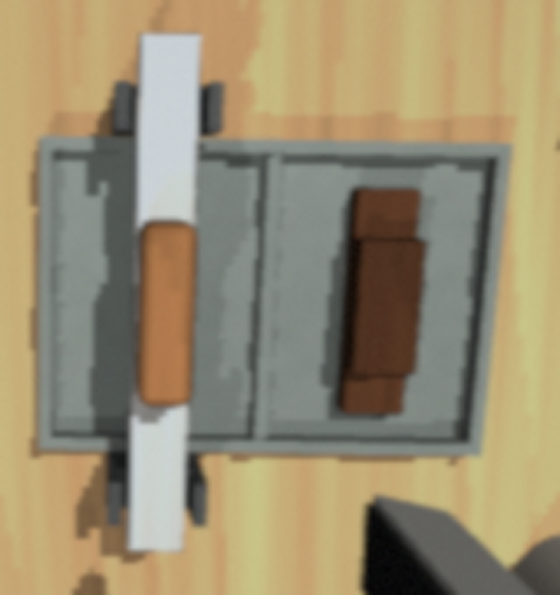

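```bash
cat >> h.py <<'E'
def rect(n,c,lx,ly):
    c=np.array(c); m=np.array([[1,1],[1,-1],[-1,-1],[-1,1]])*np.array([lx,ly])/2
    ce=c.mean(0); q=c-ce
    th=np.arctan2((m[:,0]*q[:,1]-m[:,1]*q[:,0]).sum(),(m*q).sum())
    R=np.array([[np.cos(th),-np.sin(th)],[np.sin(th),np.cos(th)]])
    print(n,ce.round(1),"th",round(th,3),"res",np.abs(q-m@R.T).max().round(1),np.round([np.linalg.norm(c[i]-c[(i+1)%4]) for i in range(4)]))
    return ce,th
def AT(p,c,k,off,z,st=None): return np.array([at(p,(x/k+off[0],y/k+off[1]),z,st) for x,y in c])
E
python3 - <<'E'
from h import *
p,st=L("w1.pkl"); o=(3.5,(225,70))
rect("tray",AT(p,[(511,145),(479,454),(38,448),(41,138)],*o,15,st),175,120)
rect("bar",AT(p,[(201,36),(183,550),(128,548),(141,34)],*o,54,st),20,180)
rect("handle",AT(p,[(194,223),(190,404),(139,401),(142,222)],*o,80,st),18,60)
E
```

```text
tray [ 669.7 -229.9] th -0.048 res 1.1 [118. 174. 118. 174.]
bar [ 627.7 -225.3] th -0.048 res 1.4 [178.  20. 178.  20.]
handle [ 627.2 -224.6] th -0.039 res 1.3 [59. 17. 58. 16.]
```

```bash
python3 -m inch '[{"hand":0,"x":2.2,"y":1.7,"z":-4,"ax":0,"ay":0,"az":-0.01},{"hand":0.3,"x":2.2,"y":1.7,"z":-9,"ax":0,"ay":0,"az":-0.01},{"hand":0.4,"x":2.2,"y":1.7,"z":-13,"ax":0,"ay":0,"az":-0.01},{"hand":0.4,"x":2.2,"y":1.7,"z":-14,"ax":0,"ay":0,"az":-0.01},{"hand":0.4,"x":2.2,"y":1.7,"z":-14,"ax":0,"ay":0,"az":-0.01}]' 30
python3 - <<'E'
from h import *
p,st=shot("wrist","w2"); print(st["position"])
E
```

```text
t: 2.12
position: [625.9, -225.8, 123.0]
eef_rot: [[0.999, -0.043, 0.0], [-0.043, -0.999, -0.0], [0.0, 0.0, -1.0]]
force: [0.2, -0.0, 0.3]
opening: 0.619
[ 625.90892531 -225.75015776  123.04346114]
```

View pics/w2.png

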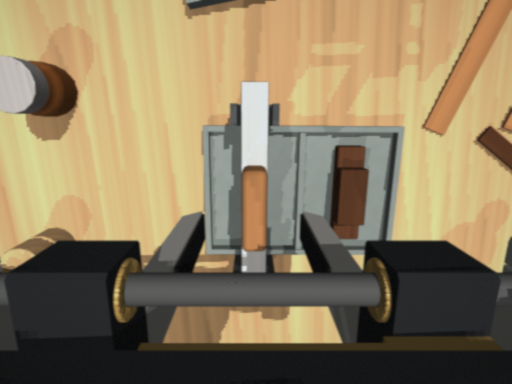

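```bash
python3 - <<'E'
from h import *
p,st=L("w2.pkl")
print(at(p,(257,168),80,st),at(p,(255,248),82,st), proj(p,[[626,-225,82],[626,-195,82],[626,-255,82]],st).round(0))
E
```

```text
[ 630.532059   -194.11767876] [ 626.85103666 -251.11866719] [[252. 213.]
 [250. 170.]
 [254. 253.]]
```

```bash
python3 -m inch '[{"hand":0.45,"x":0.05,"y":0.05,"z":-2.5,"ax":0,"ay":0,"az":0},{"hand":0.45,"x":0.05,"y":0.05,"z":-4.7,"ax":0,"ay":0,"az":0},{"hand":0.45,"x":0.05,"y":0.05,"z":-4.8,"ax":0,"ay":0,"az":0},{"hand":0.45,"x":0.05,"y":0.05,"z":-4.8,"ax":0,"ay":0,"az":0}]' 30
```

```text
t: 2.68
position: [628.0, -225.0, 77.0]
eef_rot: [[0.999, -0.042, 0.004], [-0.042, -0.999, -0.002], [0.004, 0.002, -1.0]]
force: [0.0, -0.5, 0.0]
opening: 0.549
```

```bash
python3 -m inch '[{"hand":0.45,"x":0,"y":0.2,"z":-0.25,"ax":0,"ay":0,"az":0},{"hand":0.45,"x":0,"y":0.2,"z":-0.25,"ax":0,"ay":0,"az":0},{"hand":1,"x":0,"y":0.2,"z":-0.25,"ax":0,"ay":0,"az":0},{"hand":1,"x":0,"y":0.2,"z":-0.25,"ax":0,"ay":0,"az":0},{"hand":1,"x":0,"y":0.2,"z":-0.25,"ax":0,"ay":0,"az":0}]' 40
python3 -m inch '[{"hand":1,"x":0,"y":0,"z":0,"ax":0,"ay":0,"az":0},{"hand":1,"x":0,"y":0,"z":0,"ax":0,"ay":0,"az":0}]' 40
```

```text
t: 3.3
position: [626.8, -222.4, 71.9]
eef_rot: [[0.999, -0.042, 0.0], [-0.042, -0.999, 0.0], [0.0, -0.0, -1.0]]
force: [0.1, -0.4, -0.1]
opening: 0.271
t: 3.55
position: [626.9, -222.4, 71.9]
eef_rot: [[0.999, -0.042, 0.0], [-0.042, -0.999, -0.0], [0.0, 0.0, -1.0]]
force: [-0.1, -0.6, -0.7]
opening: 0.189
```

```bash
python3 -m inch '[{"hand":1,"x":0,"y":0,"z":0.7,"ax":0,"ay":0,"az":0},{"hand":1,"x":0,"y":0,"z":1.5,"ax":0,"ay":0,"az":0},{"hand":1,"x":0,"y":0,"z":2.5,"ax":0,"ay":0,"az":0},{"hand":1,"x":0,"y":0,"z":3.5,"ax":0,"ay":0,"az":0},{"hand":1,"x":0,"y":0,"z":4.5,"ax":0,"ay":0,"az":0}]' 40
python3 -m inch '[{"hand":1,"x":0,"y":0,"z":2,"ax":0,"ay":0,"az":0},{"hand":1,"x":0,"y":0,"z":4,"ax":0,"ay":0,"az":0},{"hand":1,"x":0,"y":0,"z":6,"ax":0,"ay":0,"az":0},{"hand":1,"x":0,"y":0,"z":6,"ax":0,"ay":0,"az":0}]' 40
python3 - <<'E'
from h import *
p,st=shot("wrist","w3"); shot("side","s3"); print(st["position"])
E
```

```text
t: 4.18
position: [627.0, -222.4, 117.9]
eef_rot: [[0.999, -0.042, 0.001], [-0.042, -0.999, -0.0], [0.001, 0.0, -1.0]]
force: [0.5, 0.9, -2.0]
opening: 0.189
t: 4.68
position: [628.2, -223.0, 180.8]
eef_rot: [[0.999, -0.042, 0.006], [-0.042, -0.999, -0.003], [0.006, 0.002, -1.0]]
force: [0.3, 0.6, -1.7]
opening: 0.192
[ 628.24883391 -222.97794553  180.84604754]
```

View pics/w3.png

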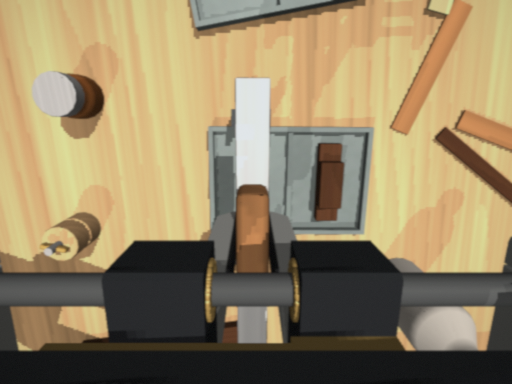

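View pics/s3.png

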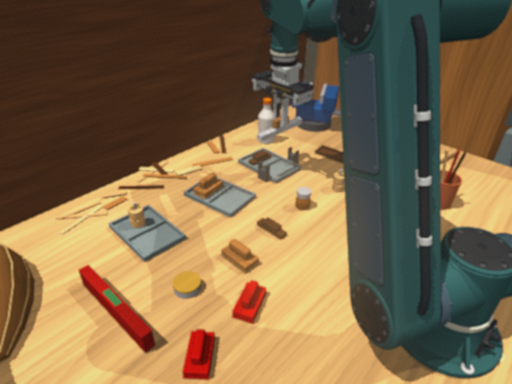

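The bar is out and level. Its far end is at (254,78) and the front edge of the handle is at (254,186). I'll work out its offset in the hand and plan the trough placement.

```bash
python3 - <<'E'
from h import *
p,st=L("w3.pkl"); t=np.array(st["position"]);R=np.array(st["eef_rot"])
for px,z in [((254,78),162.9),((254,187),190)]:
    q=np.r_[at(p,px,z,st),z]; print(q, R.T@(q-t))
E
```

```text
[ 632.9074203 -136.8391028  162.9      ] [  0.92918372 -86.30209754  17.74113452]
[ 630.3443587  -192.46175642  190.        ] [  0.86948713 -30.55478196  -9.22351125]
```

```bash
python3 -m inch '[{"hand":1,"x":-3,"y":-2,"z":0,"ax":0,"ay":0,"az":-0.17},{"hand":1,"x":-6,"y":-5,"z":0,"ax":0,"ay":0,"az":-0.34},{"hand":1,"x":-9,"y":-8,"z":0,"ax":0,"ay":0,"az":-0.51},{"hand":1,"x":-11,"y":-11,"z":0,"ax":0,"ay":0,"az":-0.68},{"hand":1,"x":-11.7,"y":-14,"z":0,"ax":0,"ay":0,"az":-0.85}]' 40
python3 -m inch '[{"hand":1,"x":0,"y":-3,"z":0,"ax":0,"ay":0,"az":-0.17},{"hand":1,"x":0,"y":-6,"z":0,"ax":0,"ay":0,"az":-0.34},{"hand":1,"x":0,"y":-8,"z":0,"ax":0,"ay":0,"az":-0.51},{"hand":1,"x":0,"y":-8.3,"z":0,"ax":0,"ay":0,"az":-0.577},{"hand":1,"x":0,"y":-8.3,"z":0,"ax":0,"ay":0,"az":-0.577}]' 40
python3 - <<'E'
from h import *
p,st=shot("wrist","w4"); print(st["position"],st["eef_rot"])
E
```

```text
t: 5.4
position: [508.1, -362.9, 175.7]
eef_rot: [[0.623, -0.782, -0.002], [-0.782, -0.623, 0.001], [-0.002, 0.001, -1.0]]
force: [-0.3, 0.2, -2.3]
opening: 0.186
t: 6.02
position: [509.3, -445.3, 175.1]
eef_rot: [[0.102, -0.995, -0.002], [-0.995, -0.102, 0.002], [-0.002, 0.002, -1.0]]
force: [0.3, -0.2, -2.0]
opening: 0.186
[ 509.26091793 -445.31908097  175.13837214] [[ 0.10184415 -0.9947984  -0.00197925]
 [-0.99479793 -0.1018481   0.0020113 ]
 [-0.00220242  0.00176411 -0.99999602]]
```

View pics/w4.png

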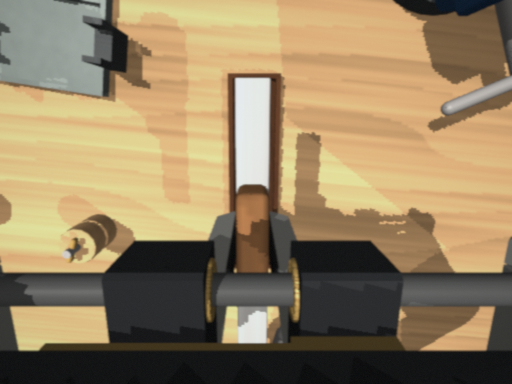

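```bash
python3 - <<'E'
from h import *
p,st=L("w4.pkl"); crop(p,200,55,310,225,3.5,"pics/w4a.png")
E
```

```text
(no output)
```

View pics/w4a.png

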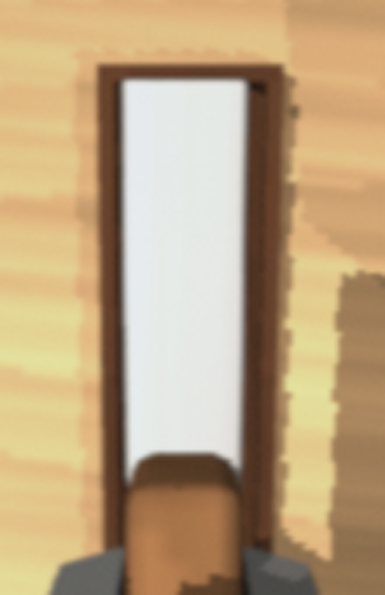

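```bash
python3 - <<'E'
from h import *
p,st=L("w4.pkl"); o=(3.5,(200,55)); t=np.array(st["position"]);R=np.array(st["eef_rot"])
f=lambda c,z:[(R.T@(np.r_[q,z]-t)).round(1)[:2] for q in AT(p,c,*o,z,st)]
print("trough top far corners, sides",f([(98,65),(282,67),(106,530),(274,530)],12))
print("bar end",f([(122,80),(247,80)],157))
E
```

```text
trough top far corners, sides [array([ -24. , -107.6]), array([  28.5, -107.1]), array([-23.9,  30.7]), array([29. , 30.6])]
bar end [array([ -9.3, -86.4]), array([ 10.4, -86.5])]
```

```bash
python3 -m inch '[{"hand":1,"x":0.25,"y":-0.15,"z":-4,"ax":0,"ay":0,"az":0},{"hand":1,"x":0.25,"y":-0.15,"z":-8,"ax":0,"ay":0,"az":0},{"hand":1,"x":0.25,"y":-0.15,"z":-11,"ax":0,"ay":0,"az":0},{"hand":1,"x":0.25,"y":-0.15,"z":-12.5,"ax":0,"ay":0,"az":0},{"hand":1,"x":0.25,"y":-0.15,"z":-12.7,"ax":0,"ay":0,"az":0}]' 40
```

```text
t: 6.7
position: [512.0, -446.1, 48.8]
eef_rot: [[0.102, -0.995, -0.002], [-0.995, -0.102, 0.002], [-0.002, 0.001, -1.0]]
force: [0.2, -0.1, -1.1]
opening: 0.185
```

```bash
python3 -m inch '[{"hand":1,"x":0,"y":0,"z":-0.2,"ax":0,"ay":0,"az":0},{"hand":1,"x":0,"y":0,"z":-0.4,"ax":0,"ay":0,"az":0},{"hand":1,"x":0,"y":0,"z":-0.5,"ax":0,"ay":0,"az":0},{"hand":1,"x":0,"y":0,"z":-0.5,"ax":0,"ay":0,"az":0}]' 40
```

```text
t: 7.2
position: [512.4, -447.0, 45.3]
eef_rot: [[0.102, -0.995, 0.0], [-0.995, -0.102, -0.001], [0.001, -0.0, -1.0]]
force: [0.3, 0.8, -1.3]
opening: 0.187
```

```bash
python3 -m inch '[{"hand":1,"x":0,"y":0,"z":-0.1,"ax":0,"ay":0,"az":0},{"hand":1,"x":0,"y":0,"z":-0.2,"ax":0,"ay":0,"az":0},{"hand":1,"x":0,"y":0,"z":-0.2,"ax":0,"ay":0,"az":0},{"hand":1,"x":0,"y":0,"z":-0.2,"ax":0,"ay":0,"az":0}]' 40
```

```text
t: 7.7
position: [512.3, -446.9, 42.9]
eef_rot: [[0.102, -0.995, -0.0], [-0.995, -0.102, -0.0], [0.0, 0.0, -1.0]]
force: [0.1, -0.1, -1.6]
opening: 0.19
```

```bash
python3 -m inch '[{"hand":1,"x":0,"y":0,"z":-0.1,"ax":0,"ay":0,"az":0},{"hand":1,"x":0,"y":0,"z":-0.15,"ax":0,"ay":0,"az":0},{"hand":1,"x":0,"y":0,"z":-0.15,"ax":0,"ay":0,"az":0}]' 40
```

```text
t: 8.07
position: [512.3, -446.8, 41.3]
eef_rot: [[0.102, -0.995, -0.0], [-0.995, -0.102, 0.0], [-0.0, 0.0, -1.0]]
force: [-0.3, 0.7, -1.6]
opening: 0.189
```

```bash
python3 -m inch '[{"hand":1,"x":0,"y":0,"z":-0.1,"ax":0,"ay":0,"az":0},{"hand":1,"x":0,"y":0,"z":-0.1,"ax":0,"ay":0,"az":0}]' 20
```

```text
t: 8.32
position: [512.5, -447.0, 40.9]
eef_rot: [[0.102, -0.995, 0.0], [-0.995, -0.102, -0.001], [0.001, -0.0, -1.0]]
force: [-1.2, 0.1, 0.3]
opening: 0.187
```

```bash
python3 - <<'E'
from h import *
p,st=shot("wrist","w5"); crop(p,200,55,310,225,3.5,"pics/w5a.png"); print(st["position"])
E
```

```text
[ 512.47521174 -447.00694326   40.89379587]
```

View pics/w5.png

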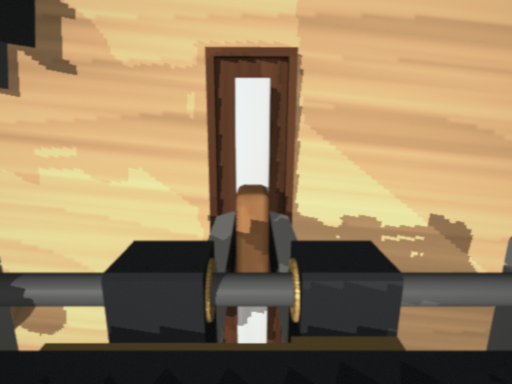

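The bar sits centred in the trough: bar columns 235–271, trough columns 206–298. The force reading shows contact, so I'll release it.

```bash
python3 -m inch '[{"hand":0.5,"x":0,"y":0,"z":0,"ax":0,"ay":0,"az":0},{"hand":0.5,"x":0,"y":0,"z":0,"ax":0,"ay":0,"az":0},{"hand":0.5,"x":0,"y":0,"z":0,"ax":0,"ay":0,"az":0},{"hand":0.5,"x":0,"y":0,"z":0,"ax":0,"ay":0,"az":0}]' 20
python3 -m inch '[{"hand":0.5,"x":0,"y":0,"z":3,"ax":0,"ay":0,"az":0},{"hand":0.5,"x":0,"y":0,"z":8,"ax":0,"ay":0,"az":0},{"hand":0.2,"x":0,"y":0,"z":13,"ax":0,"ay":0,"az":0},{"hand":0.2,"x":0,"y":0,"z":15,"ax":0,"ay":0,"az":0},{"hand":0.2,"x":0,"y":0,"z":15,"ax":0,"ay":0,"az":0}]' 20
python3 - <<'E'
from h import *
p,st=shot("wrist","w6"); print(st["position"])
E
```

```text
t: 8.88
position: [512.4, -446.9, 40.4]
eef_rot: [[0.102, -0.995, 0.0], [-0.995, -0.102, -0.0], [0.0, -0.0, -1.0]]
force: [-0.7, 0.5, -0.1]
opening: 0.496
t: 9.5
position: [513.2, -447.7, 193.4]
eef_rot: [[0.102, -0.995, 0.004], [-0.995, -0.102, -0.004], [0.004, -0.003, -1.0]]
force: [1.2, 0.7, 0.0]
opening: 0.779
[ 513.17364923 -447.69727081  193.40999956]
```

View pics/w6.png

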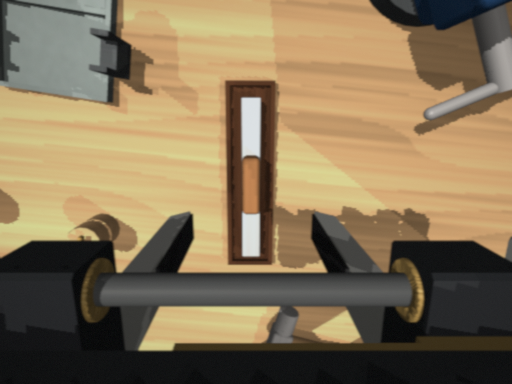

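```bash
python3 - <<'E'
from h import *
p,st=L("w6.pkl")
a=AT(p,[(226,81),(275,81),(272,264),(229,264)],1,(0,0),12,st); b=AT(p,[(241,97),(261,97),(259,257),(241,257)],1,(0,0),23,st)
rect("tr",a,214,54);rect("bar",b,180,20)
E
```

```text
tr [ 510.6 -447.1] th 0.101 res 1.3 [ 52. 212.  52. 211.]
bar [ 509.3 -447.2] th 0.095 res 0.5 [ 21. 180.  21. 180.]
```

Bar is within about 1.5 mm of the trough's centre. Next is the spool clamp.

```bash
python3 -m inch '[{"hand":0.1,"x":-2.5,"y":5,"z":0,"ax":0,"ay":0,"az":0},{"hand":0.1,"x":-5,"y":10,"z":0,"ax":0,"ay":0,"az":0},{"hand":0.1,"x":-7,"y":14.5,"z":0,"ax":0,"ay":0,"az":0},{"hand":0.1,"x":-8.3,"y":17,"z":0,"ax":0,"ay":0,"az":-0.05},{"hand":0.1,"x":-8.3,"y":17,"z":0,"ax":0,"ay":0,"az":-0.05}]' 20
python3 - <<'E'
from h import *
p,st=shot("wrist","w7"); print(st["position"],proj(p,[[430,-276,51]],st))
E
```

```text
t: 10.18
position: [428.1, -275.0, 188.5]
eef_rot: [[0.054, -0.999, -0.002], [-0.999, -0.054, 0.002], [-0.002, 0.002, -1.0]]
force: [0.0, 0.3, -0.6]
opening: 0.899
[ 428.12556438 -274.95307672  188.54704189] [[253.36669002 182.11195654]]
```

View pics/w7.png

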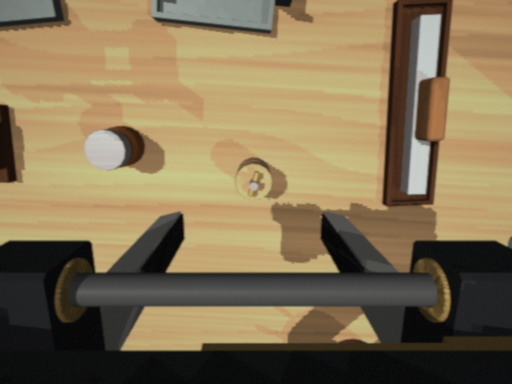

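The spool's top disc is at (254,181), and the prediction from the top camera was (253,182). They agree, so I'll descend and grip.

```bash
python3 -m inch '[{"hand":0.1,"x":0.2,"y":-0.1,"z":-5,"ax":0,"ay":0,"az":0},{"hand":0.2,"x":0.2,"y":-0.1,"z":-10,"ax":0,"ay":0,"az":0},{"hand":0.2,"x":0.2,"y":-0.1,"z":-14,"ax":0,"ay":0,"az":0},{"hand":0.2,"x":0.2,"y":-0.1,"z":-15.5,"ax":0,"ay":0,"az":0},{"hand":0.2,"x":0.2,"y":-0.1,"z":-15.5,"ax":0,"ay":0,"az":0}]' 15
python3 -m inch '[{"hand":1,"x":0,"y":0,"z":0,"ax":0,"ay":0,"az":0},{"hand":1,"x":0,"y":0,"z":0,"ax":0,"ay":0,"az":0},{"hand":1,"x":0,"y":0,"z":0,"ax":0,"ay":0,"az":0},{"hand":1,"x":0,"y":0,"z":0,"ax":0,"ay":0,"az":0},{"hand":1,"x":0,"y":0,"z":0,"ax":0,"ay":0,"az":0}]' 15
```

```text
t: 10.85
position: [431.0, -278.0, 34.2]
eef_rot: [[0.051, -0.999, -0.002], [-0.999, -0.051, 0.002], [-0.002, 0.002, -1.0]]
force: [0.8, -0.6, 0.2]
opening: 0.798
t: 11.48
position: [431.6, -277.9, 36.0]
eef_rot: [[0.052, -0.999, 0.001], [-0.999, -0.052, -0.0], [0.0, -0.001, -1.0]]
force: [-0.3, 0.8, 2.5]
opening: 0.401
```

```bash
python3 -m inch '[{"hand":1,"x":0,"y":0,"z":0.5,"ax":0,"ay":0,"az":0},{"hand":1,"x":0,"y":0,"z":1.5,"ax":0,"ay":0,"az":0},{"hand":1,"x":0,"y":0,"z":3,"ax":0,"ay":0,"az":0},{"hand":1,"x":0,"y":0,"z":5,"ax":0,"ay":0,"az":0}]' 20
python3 - <<'E'
from h import *
p,st=shot("wrist","w8"); print(st["position"],st["opening"])
E
```

```text
t: 11.98
position: [431.3, -277.8, 86.4]
eef_rot: [[0.052, -0.999, -0.0], [-0.999, -0.052, -0.0], [0.0, 0.0, -1.0]]
force: [-0.8, -0.2, -0.7]
opening: 0.397
[ 431.25165355 -277.8459367    86.41983706] 0.3973170662034055
```

View pics/w8.png

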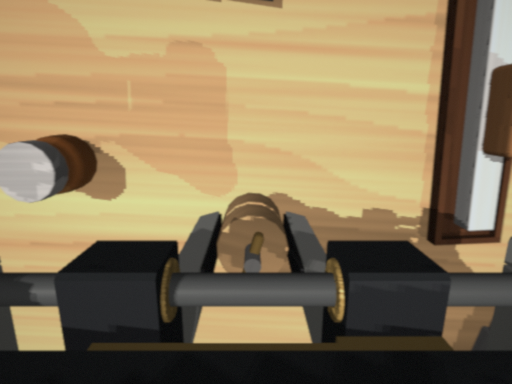

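The spool is held upright between the fingers, with a 37 mm opening. Now carry it to the spool tray.

```bash
python3 -m inch '[{"hand":1,"x":1,"y":2.5,"z":4,"ax":0,"ay":0,"az":0},{"hand":1,"x":3,"y":8,"z":6,"ax":0,"ay":0,"az":0},{"hand":1,"x":5,"y":13.5,"z":6,"ax":0,"ay":0,"az":0},{"hand":1,"x":7,"y":19,"z":6,"ax":0,"ay":0,"az":-0.04},{"hand":1,"x":9,"y":24.5,"z":6,"ax":0,"ay":0,"az":-0.09}]' 20
python3 -m inch '[{"hand":1,"x":2,"y":5.5,"z":0,"ax":0,"ay":0,"az":0},{"hand":1,"x":4,"y":11,"z":0,"ax":0,"ay":0,"az":0},{"hand":1,"x":6,"y":16.5,"z":0,"ax":0,"ay":0,"az":0},{"hand":1,"x":8,"y":22,"z":0,"ax":0,"ay":0,"az":0},{"hand":1,"x":9.5,"y":25.5,"z":0,"ax":0,"ay":0,"az":0}]' 20
```

```text
t: 12.65
position: [522.0, -31.2, 146.3]
eef_rot: [[-0.04, -0.999, 0.002], [-0.999, 0.04, -0.001], [0.0, -0.002, -1.0]]
force: [0.8, -0.3, -0.1]
opening: 0.398
t: 13.28
position: [616.8, 225.0, 145.7]
eef_rot: [[-0.036, -0.999, 0.001], [-0.999, 0.036, 0.0], [-0.0, -0.001, -1.0]]
force: [0.8, -0.1, -0.4]
opening: 0.402
```

```bash
python3 -m inch '[{"hand":1,"x":1.1,"y":1.5,"z":0,"ax":0,"ay":0,"az":0},{"hand":1,"x":1.1,"y":1.5,"z":0,"ax":0,"ay":0,"az":0}]' 20
python3 - <<'E'
from h import *
p,st=shot("wrist","w9"); print(st["position"],st["opening"])
E
```

```text
t: 13.52
position: [627.6, 238.3, 145.1]
eef_rot: [[-0.036, -0.999, -0.0], [-0.999, 0.036, -0.0], [0.0, 0.0, -1.0]]
force: [0.2, -0.6, -0.8]
opening: 0.401
[627.5559236  238.2592921  145.13799823] 0.4010028571276684
```

View pics/w9.png

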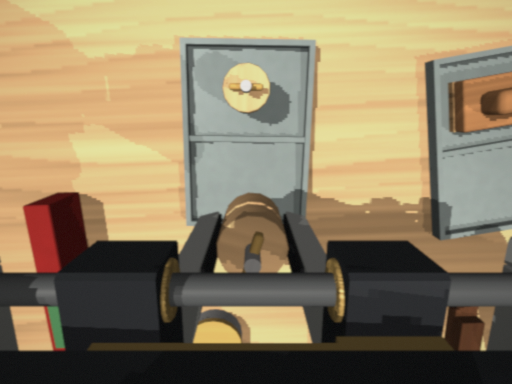

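```bash
python3 - <<'E'
from h import *
p,st=L("w9.pkl")
a=AT(p,[(181,40),(315,41),(189,137),(307,138)],1,(0,0),15,st); print(a, a[:2].mean(0)-[130,-5],a[2:].mean(0)-[42.5,0])
E
```

```text
[[760.82652556 295.72267077]
 [755.78108297 178.21388625]
 [676.65494992 295.65167893]
 [671.76125704 184.81263822]] [628.30380426 241.96827851] [631.70810348 240.23215858]
```

```bash
python3 -m inch '[{"hand":1,"x":0.1,"y":0.2,"z":-4,"ax":0,"ay":0,"az":0},{"hand":1,"x":0.1,"y":0.2,"z":-7.5,"ax":0,"ay":0,"az":0},{"hand":1,"x":0.1,"y":0.2,"z":-9.3,"ax":0,"ay":0,"az":0},{"hand":1,"x":0.1,"y":0.2,"z":-9.7,"ax":0,"ay":0,"az":0},{"hand":1,"x":0.1,"y":0.2,"z":-9.9,"ax":0,"ay":0,"az":0}]' 20
python3 -m inch '[{"hand":1,"x":0,"y":0,"z":-0.1,"ax":0,"ay":0,"az":0},{"hand":1,"x":0,"y":0,"z":-0.2,"ax":0,"ay":0,"az":0},{"hand":1,"x":0,"y":0,"z":-0.3,"ax":0,"ay":0,"az":0},{"hand":1,"x":0,"y":0,"z":-0.3,"ax":0,"ay":0,"az":0}]' 20
```

```text
t: 14.2
position: [629.3, 239.0, 47.9]
eef_rot: [[-0.039, -0.999, 0.002], [-0.999, 0.039, 0.001], [-0.001, -0.002, -1.0]]
force: [-0.5, -1.0, -0.3]
opening: 0.399
t: 14.7
position: [628.3, 239.2, 43.4]
eef_rot: [[-0.038, -0.999, 0.0], [-0.999, 0.038, -0.0], [0.0, -0.0, -1.0]]
force: [-0.3, -0.4, -0.7]
opening: 0.402
```

```bash
python3 -m inch '[{"hand":1,"x":0,"y":0,"z":-0.1,"ax":0,"ay":0,"az":0},{"hand":1,"x":0,"y":0,"z":-0.15,"ax":0,"ay":0,"az":0},{"hand":1,"x":0,"y":0,"z":-0.2,"ax":0,"ay":0,"az":0},{"hand":1,"x":0,"y":0,"z":-0.2,"ax":0,"ay":0,"az":0}]' 20
```

```text
t: 15.2
position: [628.3, 239.1, 41.3]
eef_rot: [[-0.038, -0.999, -0.0], [-0.999, 0.038, -0.0], [0.0, 0.0, -1.0]]
force: [0.1, -0.4, -0.3]
opening: 0.403
```

```bash
python3 -m inch '[{"hand":1,"x":0,"y":0,"z":-0.1,"ax":0,"ay":0,"az":0},{"hand":1,"x":0,"y":0,"z":-0.1,"ax":0,"ay":0,"az":0}]' 20
python3 - <<'E'
from h import *
p,st=shot("wrist","w10"); print(st["position"],st["force"])
p,st=shot("side","s10"); crop(p,80,170,220,275,5,"pics/s10a.png")
E
```

```text
t: 15.45
position: [628.4, 239.1, 41.0]
eef_rot: [[-0.038, -0.999, 0.0], [-0.999, 0.038, -0.0], [0.0, -0.0, -1.0]]
force: [-0.8, -0.3, 1.4]
opening: 0.4
[628.43007343 239.14475352  41.04576085] [-0.76127085 -0.32271598  1.38544336]
```

View pics/s10a.png

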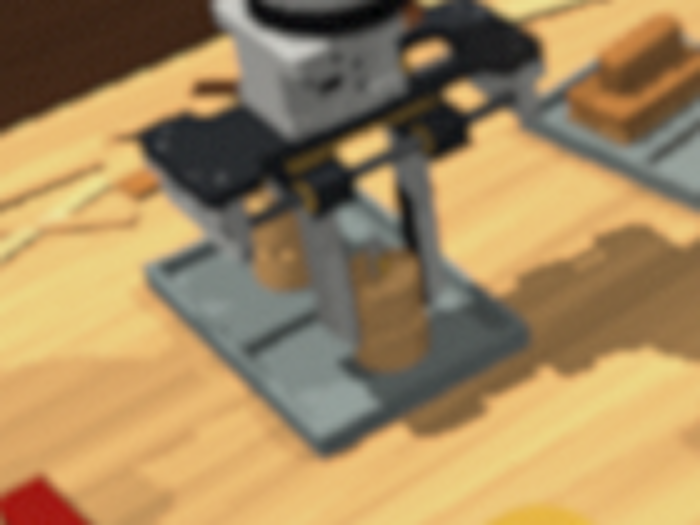

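The spool is upright on the floor of the near bay, and the force reading has turned upward, so it is in contact. Release and raise.

```bash
python3 -m inch '[{"hand":0.4,"x":0,"y":0,"z":0,"ax":0,"ay":0,"az":0},{"hand":0.4,"x":0,"y":0,"z":0,"ax":0,"ay":0,"az":0},{"hand":0.4,"x":0,"y":0,"z":0,"ax":0,"ay":0,"az":0}]' 20
python3 -m inch '[{"hand":0.35,"x":0,"y":0,"z":3,"ax":0,"ay":0,"az":0},{"hand":0.35,"x":0,"y":0,"z":7,"ax":0,"ay":0,"az":0},{"hand":0.35,"x":0,"y":0,"z":12,"ax":0,"ay":0,"az":0},{"hand":0.2,"x":0,"y":0,"z":14,"ax":0,"ay":0,"az":0}]' 20
python3 - <<'E'
from h import *
p,st=shot("wrist","w11"); print(st["position"],st["opening"])
E
```

```text
t: 15.92
position: [628.3, 239.1, 40.0]
eef_rot: [[-0.038, -0.999, -0.0], [-0.999, 0.038, -0.0], [0.0, 0.0, -1.0]]
force: [-0.3, -0.3, -0.6]
opening: 0.599
t: 16.42
position: [629.8, 239.6, 185.0]
eef_rot: [[-0.038, -0.999, 0.007], [-0.999, 0.038, 0.002], [-0.002, -0.006, -1.0]]
force: [0.1, -0.6, -0.7]
opening: 0.723
[629.81132796 239.57586167 184.97041714] 0.7231611129721605
```

View pics/w11.png

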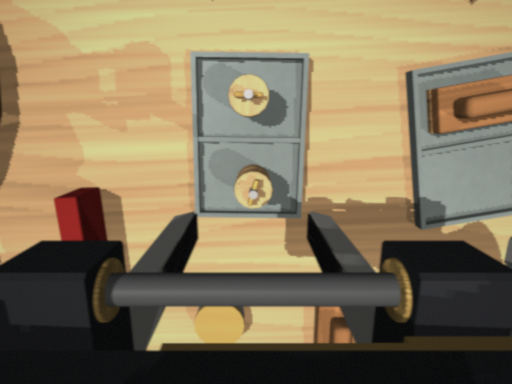

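The spool stands in the near bay, with its disc at (253,190). Next, look at the sanding block.

```bash
python3 -m inch '[{"hand":0.2,"x":-5,"y":-2.5,"z":0,"ax":0,"ay":0,"az":0},{"hand":0.1,"x":-10,"y":-5,"z":0,"ax":0,"ay":0,"az":0},{"hand":0.1,"x":-15,"y":-7.5,"z":0,"ax":0,"ay":0,"az":0.05},{"hand":0.1,"x":-19,"y":-9.5,"z":0,"ax":0,"ay":0,"az":0.06},{"hand":0.1,"x":-20,"y":-9.8,"z":0,"ax":0,"ay":0,"az":0.06}]' 20
python3 - <<'E'
from h import *
p,st=shot("wrist","w12"); print(st["position"],st["eef_rot"]); crop(p,185,110,325,235,5,"pics/w12a.png")
E
```

```text
t: 17.1
position: [426.4, 140.4, 179.7]
eef_rot: [[0.021, -1.0, -0.001], [-1.0, -0.021, -0.0], [0.0, 0.001, -1.0]]
force: [-0.2, 1.3, 0.9]
opening: 0.897
[426.40928934 140.40298958 179.70283586] [[ 2.08088753e-02 -9.99783333e-01 -5.27236619e-04]
 [-9.99783458e-01 -2.08087856e-02 -1.75090784e-04]
 [ 1.64081694e-04  5.30765892e-04 -9.99999846e-01]]
```

View pics/w12.png

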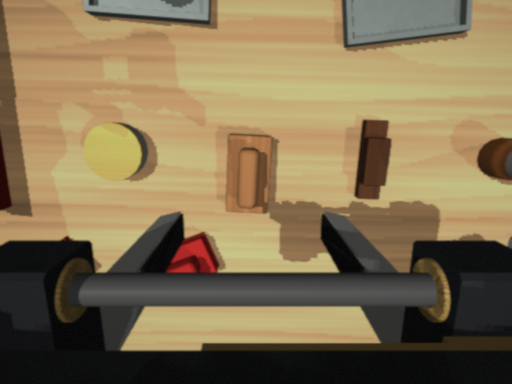

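View pics/w12a.png

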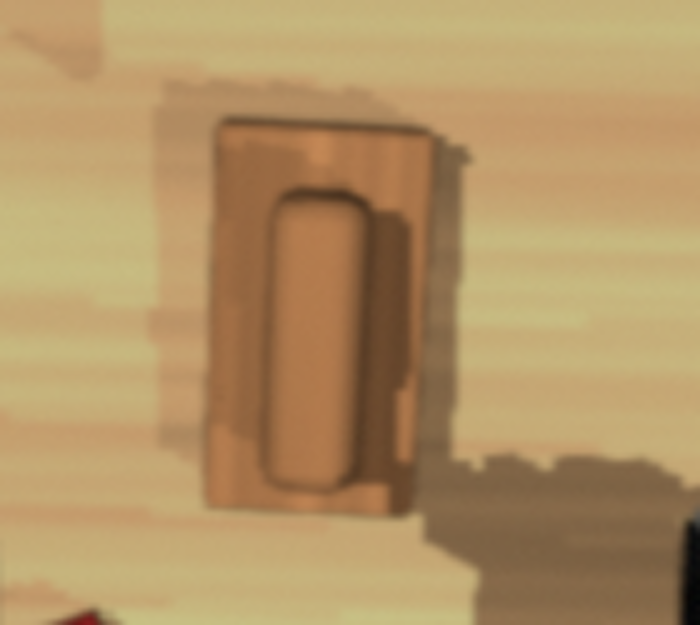

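```bash
python3 - <<'E'
from h import *
p,st=L("w12.pkl"); o=(5,(185,110))
rect("block",AT(p,[(220,125),(435,134),(413,516),(206,508)],*o,22,st),84,46)
rect("handle",AT(p,[(276,198),(368,204),(352,488),(263,484)],*o,47,st),60,20)
rect("bridge",AT(p,[(364,120),(388,122),(380,198),(356,197)],1,(0,0),14,st),86,24)
E
```

```text
block [431.5 144. ] th -0.025 res 1.0 [44. 82. 45. 82.]
handle [432.2 144.4] th -0.032 res 1.6 [18. 57. 18. 57.]
bridge [449.1  12.2] th 0.003 res 2.6 [25. 82. 27. 83.]
```

```bash
python3 -m inch '[{"hand":0.3,"x":0.5,"y":0.35,"z":-4,"ax":0,"ay":0,"az":-0.05},{"hand":0.4,"x":0.5,"y":0.35,"z":-9,"ax":0,"ay":0,"az":-0.05},{"hand":0.4,"x":0.5,"y":0.35,"z":-12,"ax":0,"ay":0,"az":-0.05},{"hand":0.4,"x":0.5,"y":0.35,"z":-13.3,"ax":0,"ay":0,"az":-0.05},{"hand":0.4,"x":0.5,"y":0.35,"z":-13.3,"ax":0,"ay":0,"az":-0.05}]' 20
python3 -m inch '[{"hand":0.4,"x":0,"y":0,"z":0,"ax":0,"ay":0,"az":0},{"hand":0.4,"x":0,"y":0,"z":0,"ax":0,"ay":0,"az":0}]' 20
```

```text
t: 17.77
position: [433.6, 144.9, 46.8]
eef_rot: [[-0.028, -1.0, -0.001], [-1.0, 0.028, -0.0], [0.0, 0.001, -1.0]]
force: [0.4, -0.5, 0.1]
opening: 0.598
t: 18.02
position: [434.6, 145.0, 49.0]
eef_rot: [[-0.028, -1.0, 0.003], [-1.0, 0.028, 0.001], [-0.001, -0.003, -1.0]]
force: [-0.5, 0.5, 0.5]
opening: 0.603
```

```bash
python3 -m inch '[{"hand":0.4,"x":-0.1,"y":0,"z":-0.6,"ax":0,"ay":0,"az":0},{"hand":0.4,"x":-0.1,"y":0,"z":-0.6,"ax":0,"ay":0,"az":0},{"hand":0.4,"x":-0.1,"y":0,"z":-0.6,"ax":0,"ay":0,"az":0},{"hand":0.4,"x":-0.1,"y":0,"z":-0.6,"ax":0,"ay":0,"az":0}]' 20
```

```text
t: 18.52
position: [432.4, 144.6, 41.5]
eef_rot: [[-0.028, -1.0, 0.0], [-1.0, 0.028, -0.0], [0.0, -0.0, -1.0]]
force: [-0.1, -0.1, 0.7]
opening: 0.6
```

```bash
python3 -m inch '[{"hand":1,"x":0,"y":0,"z":0,"ax":0,"ay":0,"az":0},{"hand":1,"x":0,"y":0,"z":0,"ax":0,"ay":0,"az":0},{"hand":1,"x":0,"y":0,"z":0,"ax":0,"ay":0,"az":0},{"hand":1,"x":0,"y":0,"z":0,"ax":0,"ay":0,"az":0},{"hand":1,"x":0,"y":0,"z":0,"ax":0,"ay":0,"az":0}]' 25
python3 -m inch '[{"hand":1,"x":0,"y":0,"z":1,"ax":0,"ay":0,"az":0},{"hand":1,"x":0,"y":0,"z":3,"ax":0,"ay":0,"az":0},{"hand":1,"x":0,"y":0,"z":7,"ax":0,"ay":0,"az":0},{"hand":1,"x":0,"y":0,"z":11,"ax":0,"ay":0,"az":0},{"hand":1,"x":0,"y":0,"z":11,"ax":0,"ay":0,"az":0}]' 25
python3 - <<'E'
from h import *
p,st=shot("wrist","w13"); print(st["position"],st["opening"],st["joint_pos"])
E
```

```text
t: 19.15
position: [432.4, 144.7, 41.4]
eef_rot: [[-0.028, -1.0, 0.0], [-1.0, 0.028, 0.0], [-0.0, -0.0, -1.0]]
force: [0.9, -0.2, -0.4]
opening: 0.211
t: 19.77
position: [434.7, 145.1, 155.5]
eef_rot: [[-0.028, -1.0, 0.008], [-1.0, 0.028, 0.002], [-0.002, -0.008, -1.0]]
force: [0.9, 0.1, -2.1]
opening: 0.213
[434.7340786  145.12714349 155.51554206] 0.21288070582737764 [ 1.98464413e-01 -1.02312805e-01  1.69198114e+00 -1.06720694e-04
  1.54334606e+00  1.79745568e+00]
```

View pics/w13.png

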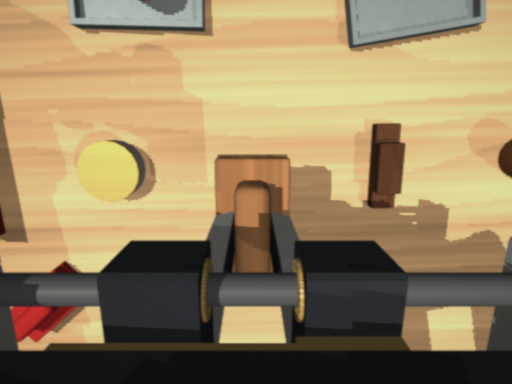

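```bash
python3 -m inch '[{"hand":1,"x":2,"y":-1.5,"z":0,"ax":0,"ay":0,"az":0.17},{"hand":1,"x":4,"y":-3,"z":0,"ax":0,"ay":0,"az":0.34},{"hand":1,"x":6,"y":-5,"z":0,"ax":0,"ay":0,"az":0.51},{"hand":1,"x":8,"y":-7,"z":0,"ax":0,"ay":0,"az":0.68},{"hand":1,"x":10,"y":-8.5,"z":0,"ax":0,"ay":0,"az":0.85}]' 25
python3 -m inch '[{"hand":1,"x":2,"y":-1.5,"z":0,"ax":0,"ay":0,"az":0.17},{"hand":1,"x":4,"y":-3,"z":0,"ax":0,"ay":0,"az":0.34},{"hand":1,"x":6,"y":-5,"z":0,"ax":0,"ay":0,"az":0.51},{"hand":1,"x":8,"y":-6.5,"z":0,"ax":0,"ay":0,"az":0.68},{"hand":1,"x":8,"y":-6.5,"z":0,"ax":0,"ay":0,"az":0.85}]' 25
python3 -m inch '[{"hand":1,"x":0,"y":0,"z":0,"ax":0,"ay":0,"az":0.035},{"hand":1,"x":0,"y":0,"z":0,"ax":0,"ay":0,"az":0.035}]' 25
python3 - <<'E'
from h import *
p,st=shot("wrist","w14"); print(st["position"],st["opening"],st["joint_pos"])
E
```

```text
t: 20.45
position: [531.4, 58.8, 148.4]
eef_rot: [[0.736, -0.677, -0.005], [-0.677, -0.736, -0.0], [-0.004, 0.004, -1.0]]
force: [0.9, 0.7, -1.1]
opening: 0.211
t: 21.08
position: [611.9, -6.6, 147.6]
eef_rot: [[0.994, 0.105, -0.005], [0.105, -0.995, 0.0], [-0.005, -0.001, -1.0]]
force: [-0.8, -0.2, -1.6]
opening: 0.213
t: 21.32
position: [611.5, -5.1, 149.8]
eef_rot: [[0.991, 0.134, -0.003], [0.134, -0.991, 0.0], [-0.003, -0.001, -1.0]]
force: [0.7, 0.4, -1.7]
opening: 0.213
[611.45547629  -5.13304788 149.79854278] 0.21314885870247197 [-1.01098409e-01  2.49096559e-01  1.32892703e+00  1.52474983e-05
  1.56626386e+00 -2.35382605e-01]
```

View pics/w14.png

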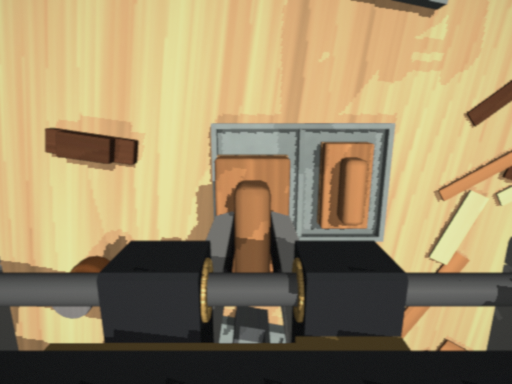

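```bash
python3 - <<'E'
from h import *
p,st=L("w14.pkl"); t=np.array(st["position"]);R=np.array(st["eef_rot"])
c=AT(p,[(211,125),(394,125),(383,240)],1,(0,0),15,st)
print(c,np.linalg.norm(c[0]-c[1]),np.linalg.norm(c[2]-c[1]))
d=(c[1]-c[0]);th=np.arctan2(d[1],d[0]);ce=(c[0]+c[2])/2
print(th,ce,ce-42.5*np.array([np.cos(th),np.sin(th)]))
b=AT(p,[(216,156),(290,156)],1,(0,0),149.8-20,st); print([(R.T@(np.r_[q,129.8]-t)).round(1) for q in b])
E
```

```text
[[564.70627967  47.15535752]
 [736.25441154  70.4502547 ]
 [752.68460994 -44.55830424]] 173.12253978943068 116.1762456332174
0.1349666606046503 [658.6954448    1.29852664] [616.58194755  -4.42015754]
[array([-21.5, -42.8,  20.1]), array([ 22.3, -42.8,  20. ])]
```

```bash
python3 -m inch '[{"hand":1,"x":0.3,"y":0,"z":-3,"ax":0,"ay":0,"az":0},{"hand":1,"x":0.3,"y":0,"z":-6,"ax":0,"ay":0,"az":0},{"hand":1,"x":0.3,"y":0,"z":-8.5,"ax":0,"ay":0,"az":0},{"hand":1,"x":0.3,"y":0,"z":-9.3,"ax":0,"ay":0,"az":0},{"hand":1,"x":0.3,"y":0,"z":-9.3,"ax":0,"ay":0,"az":0}]' 25
python3 -m inch '[{"hand":1,"x":0,"y":0,"z":-0.1,"ax":0,"ay":0,"az":0},{"hand":1,"x":0,"y":0,"z":-0.2,"ax":0,"ay":0,"az":0},{"hand":1,"x":0,"y":0,"z":-0.2,"ax":0,"ay":0,"az":0},{"hand":1,"x":0,"y":0,"z":-0.2,"ax":0,"ay":0,"az":0}]' 25
```

```text
t: 22.0
position: [615.1, -5.2, 58.2]
eef_rot: [[0.991, 0.135, -0.001], [0.135, -0.991, 0.0], [-0.001, -0.0, -1.0]]
force: [0.5, 0.0, -1.4]
opening: 0.21
t: 22.5
position: [615.5, -5.4, 56.7]
eef_rot: [[0.991, 0.135, 0.001], [0.135, -0.991, -0.0], [0.001, 0.0, -1.0]]
force: [0.1, 0.2, -1.2]
opening: 0.208
```

```bash
python3 -m inch '[{"hand":1,"x":0,"y":0,"z":-0.2,"ax":0,"ay":0,"az":0},{"hand":1,"x":0,"y":0,"z":-0.5,"ax":0,"ay":0,"az":0},{"hand":1,"x":0,"y":0,"z":-0.7,"ax":0,"ay":0,"az":0},{"hand":1,"x":0,"y":0,"z":-0.7,"ax":0,"ay":0,"az":0}]' 25
python3 -m inch '[{"hand":1,"x":0,"y":0,"z":-0.05,"ax":0,"ay":0,"az":0},{"hand":1,"x":0,"y":0,"z":-0.1,"ax":0,"ay":0,"az":0},{"hand":1,"x":0,"y":0,"z":-0.1,"ax":0,"ay":0,"az":0}]' 25
```

```text
t: 23.0
position: [615.1, -5.4, 48.9]
eef_rot: [[0.991, 0.136, -0.001], [0.136, -0.991, 0.0], [-0.001, -0.0, -1.0]]
force: [0.5, 0.4, -1.6]
opening: 0.212
t: 23.38
position: [615.3, -5.4, 48.4]
eef_rot: [[0.991, 0.136, 0.0], [0.136, -0.991, -0.0], [0.0, 0.0, -1.0]]
force: [-0.8, 0.1, -1.2]
opening: 0.212
```

```bash
python3 -m inch '[{"hand":1,"x":0,"y":0,"z":-0.1,"ax":0,"ay":0,"az":0},{"hand":1,"x":0,"y":0,"z":-0.15,"ax":0,"ay":0,"az":0},{"hand":1,"x":0,"y":0,"z":-0.15,"ax":0,"ay":0,"az":0}]' 25
python3 -m inch '[{"hand":1,"x":0,"y":0,"z":-0.05,"ax":0,"ay":0,"az":0},{"hand":1,"x":0,"y":0,"z":-0.1,"ax":0,"ay":0,"az":0},{"hand":1,"x":0,"y":0,"z":-0.1,"ax":0,"ay":0,"az":0}]' 25
python3 - <<'E'
from h import *
p,st=shot("wrist","w15"); print(st["position"],st["force"])
E
```

```text
t: 23.75
position: [615.3, -5.3, 46.8]
eef_rot: [[0.991, 0.136, -0.0], [0.136, -0.991, -0.0], [-0.0, -0.0, -1.0]]
force: [-0.3, -0.4, -2.0]
opening: 0.209
t: 24.12
position: [615.4, -5.4, 46.5]
eef_rot: [[0.991, 0.136, 0.0], [0.136, -0.991, -0.0], [0.0, 0.0, -1.0]]
force: [-1.0, 1.3, 1.3]
opening: 0.211
[615.42718612  -5.38099727  46.45006218] [-1.00259168  1.26732025  1.26713855]
```

View pics/w15.png

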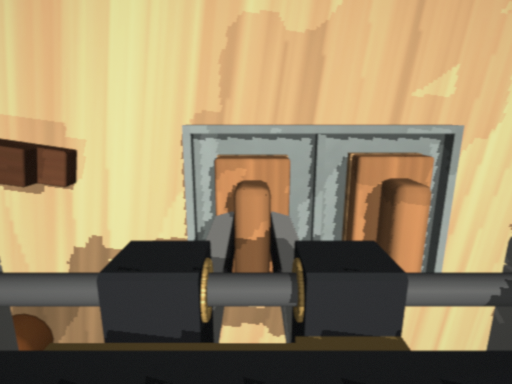

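The block is down in the near bay (columns 215–290 against bay columns 192–312), and the force has turned upward. Release it, raise, and go on to the bridge blank.

```bash
python3 -m inch '[{"hand":0.5,"x":0,"y":0,"z":0,"ax":0,"ay":0,"az":0},{"hand":0.5,"x":0,"y":0,"z":0,"ax":0,"ay":0,"az":0},{"hand":0.5,"x":0,"y":0,"z":0,"ax":0,"ay":0,"az":0},{"hand":0.5,"x":0,"y":0,"z":0,"ax":0,"ay":0,"az":0}]' 25
python3 -m inch '[{"hand":0.5,"x":0,"y":0,"z":3,"ax":0,"ay":0,"az":0},{"hand":0.5,"x":0,"y":0,"z":7,"ax":0,"ay":0,"az":0},{"hand":0.4,"x":0,"y":0,"z":12,"ax":0,"ay":0,"az":0},{"hand":0.3,"x":0,"y":0,"z":14,"ax":0,"ay":0,"az":0},{"hand":0.3,"x":0,"y":0,"z":14,"ax":0,"ay":0,"az":0}]' 25
python3 - <<'E'
from h import *
p,st=shot("wrist","w16"); print(st["position"],st["opening"])
E
```

```text
t: 24.68
position: [615.4, -5.3, 45.8]
eef_rot: [[0.991, 0.136, 0.0], [0.136, -0.991, 0.0], [0.0, -0.0, -1.0]]
force: [0.7, 0.6, -0.4]
opening: 0.496
t: 25.3
position: [616.6, -5.5, 188.5]
eef_rot: [[0.991, 0.136, 0.005], [0.136, -0.991, -0.001], [0.005, 0.001, -1.0]]
force: [-0.3, -0.5, -0.8]
opening: 0.699
[616.55660571  -5.47022472 188.53081145] 0.6990631870957069
```

View pics/w16.png

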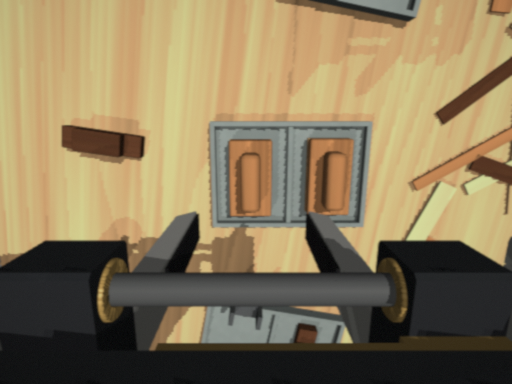

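The block sits flat next to its sample. Now the bridge blank at about (448,10): turn back 97° and look.

```bash
python3 -m inch '[{"hand":0.3,"x":-3.5,"y":0.3,"z":0,"ax":0,"ay":0,"az":-0.17},{"hand":0.3,"x":-7,"y":0.6,"z":0,"ax":0,"ay":0,"az":-0.34},{"hand":0.3,"x":-10.5,"y":0.9,"z":0,"ax":0,"ay":0,"az":-0.51},{"hand":0.3,"x":-14,"y":1.2,"z":0,"ax":0,"ay":0,"az":-0.68},{"hand":0.3,"x":-16.8,"y":1.5,"z":0,"ax":0,"ay":0,"az":-0.85}]' 25
python3 -m inch '[{"hand":0.3,"x":0,"y":0,"z":0,"ax":0,"ay":0,"az":-0.17},{"hand":0.3,"x":0,"y":0,"z":0,"ax":0,"ay":0,"az":-0.34},{"hand":0.3,"x":0,"y":0,"z":0,"ax":0,"ay":0,"az":-0.51},{"hand":0.3,"x":0,"y":0,"z":0,"ax":0,"ay":0,"az":-0.68},{"hand":0.3,"x":0,"y":0,"z":0,"ax":0,"ay":0,"az":-0.84}]' 25
python3 -m inch '[{"hand":0.3,"x":0,"y":0,"z":0,"ax":0,"ay":0,"az":0},{"hand":0.3,"x":0,"y":0,"z":0,"ax":0,"ay":0,"az":0}]' 25
python3 - <<'E'
from h import *
p,st=shot("wrist","w17"); print(st["position"],st["eef_rot"]); crop(p,185,110,325,235,5,"pics/w17a.png")
E
```

```text
t: 25.98
position: [444.9, 9.9, 183.4]
eef_rot: [[0.752, -0.659, -0.004], [-0.659, -0.752, 0.0], [-0.003, 0.003, -1.0]]
force: [0.2, 0.2, 1.1]
opening: 0.7
t: 26.6
position: [446.2, 9.7, 183.4]
eef_rot: [[0.011, -1.0, -0.004], [-1.0, -0.011, 0.0], [-0.0, 0.004, -1.0]]
force: [0.7, -0.1, 0.1]
opening: 0.698
t: 26.85
position: [446.8, 9.7, 184.7]
eef_rot: [[0.019, -1.0, -0.002], [-1.0, -0.019, 0.0], [-0.0, 0.002, -1.0]]
force: [0.5, 0.2, 0.7]
opening: 0.696
[446.77719964   9.70820525 184.66684715] [[ 1.90523053e-02 -9.99815951e-01 -2.25271283e-03]
 [-9.99818466e-01 -1.90527303e-02  1.67370049e-04]
 [-2.10259575e-04  2.24911510e-03 -9.99997449e-01]]
```

View pics/w17a.png

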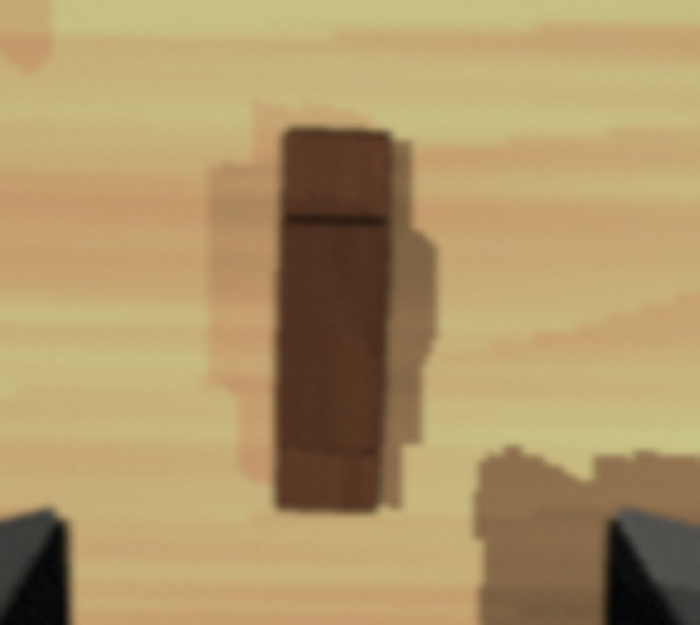

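```bash
python3 - <<'E'
from h import *
p,st=L("w17.pkl"); o=(5,(185,110))
rect("ends",AT(p,[(283,130),(390,134),(378,511),(277,508)],*o,14,st),86,24)
rect("mid",AT(p,[(281,222),(388,223),(382,452),(276,448)],*o,26,st),50,24)
E
```

```text
ends [449.3  10.5] th -0.005 res 0.9 [23. 84. 23. 85.]
mid [448.9  10.4] th -0.005 res 0.8 [22. 50. 23. 49.]
```

```bash
python3 -m inch '[{"hand":0.3,"x":0.2,"y":0.1,"z":-5,"ax":0,"ay":0,"az":-0.024},{"hand":0.3,"x":0.2,"y":0.1,"z":-10,"ax":0,"ay":0,"az":-0.024},{"hand":0.3,"x":0.2,"y":0.1,"z":-14,"ax":0,"ay":0,"az":-0.024},{"hand":0.4,"x":0.2,"y":0.1,"z":-15.5,"ax":0,"ay":0,"az":-0.024},{"hand":0.4,"x":0.2,"y":0.1,"z":-15.5,"ax":0,"ay":0,"az":-0.024}]' 20
python3 -m inch '[{"hand":0.4,"x":0,"y":0,"z":-0.1,"ax":0,"ay":0,"az":0},{"hand":0.4,"x":0,"y":0,"z":-0.1,"ax":0,"ay":0,"az":0},{"hand":0.4,"x":0,"y":0,"z":-0.1,"ax":0,"ay":0,"az":0}]' 20
```

```text
t: 27.52
position: [449.0, 10.7, 30.5]
eef_rot: [[-0.007, -1.0, -0.002], [-1.0, 0.007, 0.0], [-0.0, 0.002, -1.0]]
force: [0.0, -0.3, -0.3]
opening: 0.605
t: 27.9
position: [450.2, 10.6, 31.0]
eef_rot: [[-0.007, -1.0, 0.002], [-1.0, 0.007, -0.0], [0.0, -0.002, -1.0]]
force: [-0.2, 0.9, 0.8]
opening: 0.599
```

```bash
python3 -m inch '[{"hand":0.4,"x":-0.1,"y":0,"z":-0.4,"ax":0,"ay":0,"az":0},{"hand":0.4,"x":-0.1,"y":0,"z":-0.7,"ax":0,"ay":0,"az":0},{"hand":0.4,"x":-0.1,"y":0,"z":-0.7,"ax":0,"ay":0,"az":0},{"hand":0.4,"x":-0.1,"y":0,"z":-0.7,"ax":0,"ay":0,"az":0}]' 20
```

```text
t: 28.4
position: [448.3, 10.7, 22.8]
eef_rot: [[-0.007, -1.0, -0.0], [-1.0, 0.007, -0.0], [0.0, 0.0, -1.0]]
force: [0.3, -0.7, -0.5]
opening: 0.599
```

```bash
python3 -m inch '[{"hand":0.4,"x":0.05,"y":0,"z":-0.2,"ax":0,"ay":0,"az":0},{"hand":0.4,"x":0.05,"y":0,"z":-0.2,"ax":0,"ay":0,"az":0},{"hand":0.4,"x":0.05,"y":0,"z":-0.2,"ax":0,"ay":0,"az":0}]' 20
python3 -m inch '[{"hand":1,"x":0,"y":0,"z":0,"ax":0,"ay":0,"az":0},{"hand":1,"x":0,"y":0,"z":0,"ax":0,"ay":0,"az":0},{"hand":1,"x":0,"y":0,"z":0,"ax":0,"ay":0,"az":0},{"hand":1,"x":0,"y":0,"z":0,"ax":0,"ay":0,"az":0},{"hand":1,"x":0,"y":0,"z":0,"ax":0,"ay":0,"az":0}]' 20
python3 -m inch '[{"hand":1,"x":0,"y":0,"z":1,"ax":0,"ay":0,"az":0},{"hand":1,"x":0,"y":0,"z":3,"ax":0,"ay":0,"az":0},{"hand":1,"x":0,"y":0,"z":8,"ax":0,"ay":0,"az":0},{"hand":1,"x":0,"y":0,"z":13,"ax":0,"ay":0,"az":0},{"hand":1,"x":0,"y":0,"z":13,"ax":0,"ay":0,"az":0}]' 25
python3 - <<'E'
from h import *
p,st=shot("wrist","w18"); print(st["position"],st["opening"])
E
```

```text
t: 28.78
position: [448.8, 10.6, 20.9]
eef_rot: [[-0.007, -1.0, -0.0], [-1.0, 0.007, -0.0], [0.0, 0.0, -1.0]]
force: [-0.4, 0.3, -0.0]
opening: 0.603
t: 29.4
position: [448.9, 10.6, 20.9]
eef_rot: [[-0.007, -1.0, 0.0], [-1.0, 0.007, -0.0], [0.0, -0.0, -1.0]]
force: [0.1, -0.2, -0.1]
opening: 0.25
t: 30.02
position: [452.1, 10.3, 156.8]
eef_rot: [[-0.007, -1.0, 0.011], [-1.0, 0.007, -0.001], [0.001, -0.011, -1.0]]
force: [1.4, 0.4, 0.2]
opening: 0.255
[452.05377641  10.33177747 156.76376288] 0.2547953626896317
```

View pics/w18.png

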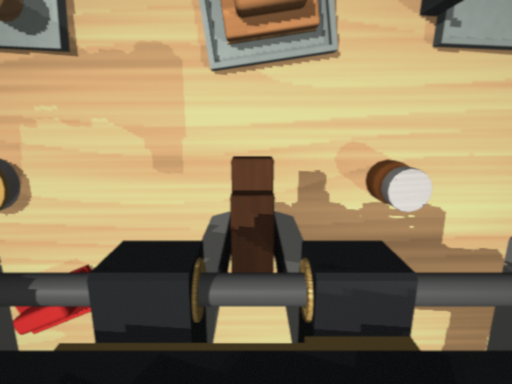

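The blank is held level (24 mm opening). Carry it to the bridge tray with a quarter turn.

```bash
python3 -m inch '[{"hand":1,"x":2.5,"y":-3,"z":0,"ax":0,"ay":0,"az":0.17},{"hand":1,"x":5,"y":-6,"z":0,"ax":0,"ay":0,"az":0.34},{"hand":1,"x":7.5,"y":-9,"z":0,"ax":0,"ay":0,"az":0.51},{"hand":1,"x":9.5,"y":-12.5,"z":0,"ax":0,"ay":0,"az":0.68},{"hand":1,"x":11.5,"y":-15.5,"z":0,"ax":0,"ay":0,"az":0.85}]' 25
python3 -m inch '[{"hand":1,"x":2,"y":-3,"z":0,"ax":0,"ay":0,"az":0.17},{"hand":1,"x":4,"y":-6,"z":0,"ax":0,"ay":0,"az":0.34},{"hand":1,"x":6,"y":-8.5,"z":0,"ax":0,"ay":0,"az":0.51},{"hand":1,"x":6,"y":-8.5,"z":0,"ax":0,"ay":0,"az":0.68},{"hand":1,"x":6,"y":-8.5,"z":0,"ax":0,"ay":0,"az":0.687}]' 25
python3 -m inch '[{"hand":1,"x":0,"y":0,"z":0,"ax":0,"ay":0,"az":0},{"hand":1,"x":0,"y":0,"z":0,"ax":0,"ay":0,"az":0}]' 25
python3 - <<'E'
from h import *
p,st=shot("wrist","w19"); print(st["position"],st["opening"])
E
```

```text
t: 30.7
position: [563.3, -145.2, 148.5]
eef_rot: [[0.75, -0.661, -0.004], [-0.661, -0.75, 0.001], [-0.004, 0.002, -1.0]]
force: [0.2, 0.0, -0.5]
opening: 0.256
t: 31.32
position: [622.9, -229.3, 148.3]
eef_rot: [[0.999, -0.043, -0.004], [-0.043, -0.999, 0.002], [-0.004, -0.002, -1.0]]
force: [0.1, -0.0, -0.5]
opening: 0.253
t: 31.58
position: [623.6, -228.9, 150.7]
eef_rot: [[0.999, -0.042, -0.0], [-0.042, -0.999, 0.0], [-0.0, -0.0, -1.0]]
force: [-0.1, -0.7, -0.1]
opening: 0.255
[ 623.55873929 -228.89518123  150.66818513] 0.2551792265493256
```

View pics/w19.png

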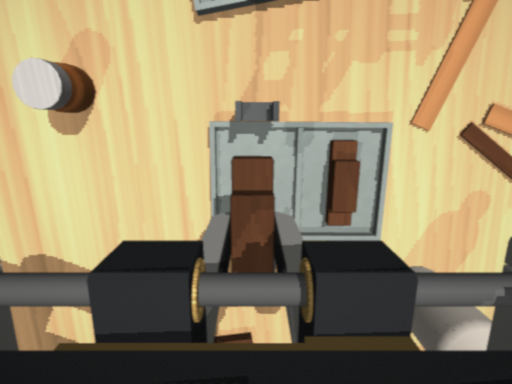

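```bash
python3 - <<'E'
from h import *
p,st=L("w19.pkl")
c=AT(p,[(210,122),(393,124),(382,240),(300,123)],1,(0,0),15,st)
d=(c[1]-c[0]);th=np.arctan2(d[1],d[0]);ce=(c[0]+c[2])/2
print(c,np.linalg.norm(d),np.linalg.norm(c[2]-c[1]),th,ce,ce-42.5*np.array([np.cos(th),np.sin(th)]))
E
```

```text
[[ 586.14823851 -166.51464693]
 [ 759.46947398 -175.51054561]
 [ 755.47579326 -293.00460459]
 [ 671.32902037 -170.95100153]] 173.55453568806763 117.5619129738671 -0.05185650560876259 [ 670.81201588 -229.75962576] [ 628.36914639 -227.55671189]
```

```bash
python3 -m inch '[{"hand":1,"x":0.25,"y":0,"z":-4,"ax":0,"ay":0,"az":0},{"hand":1,"x":0.25,"y":0,"z":-8,"ax":0,"ay":0,"az":0},{"hand":1,"x":0.25,"y":0,"z":-10.5,"ax":0,"ay":0,"az":0},{"hand":1,"x":0.25,"y":0,"z":-11.5,"ax":0,"ay":0,"az":0},{"hand":1,"x":0.25,"y":0,"z":-11.5,"ax":0,"ay":0,"az":0}]' 25
python3 -m inch '[{"hand":1,"x":0,"y":0,"z":-0.1,"ax":0,"ay":0,"az":0},{"hand":1,"x":0,"y":0,"z":-0.2,"ax":0,"ay":0,"az":0},{"hand":1,"x":0,"y":0,"z":-0.3,"ax":0,"ay":0,"az":0},{"hand":1,"x":0,"y":0,"z":-0.3,"ax":0,"ay":0,"az":0}]' 25
```

```text
t: 32.25
position: [626.2, -229.2, 35.8]
eef_rot: [[0.999, -0.041, -0.0], [-0.041, -0.999, 0.0], [-0.0, -0.0, -1.0]]
force: [0.7, -0.4, -1.2]
opening: 0.254
t: 32.75
position: [626.4, -229.4, 33.1]
eef_rot: [[0.999, -0.041, 0.0], [-0.041, -0.999, -0.0], [0.0, 0.0, -1.0]]
force: [0.2, 0.2, -0.5]
opening: 0.252
```

```bash
python3 -m inch '[{"hand":1,"x":0,"y":0,"z":-0.2,"ax":0,"ay":0,"az":0},{"hand":1,"x":0,"y":0,"z":-0.4,"ax":0,"ay":0,"az":0},{"hand":1,"x":0,"y":0,"z":-0.5,"ax":0,"ay":0,"az":0},{"hand":1,"x":0,"y":0,"z":-0.5,"ax":0,"ay":0,"az":0}]' 25
python3 -m inch '[{"hand":1,"x":0,"y":0,"z":-0.05,"ax":0,"ay":0,"az":0},{"hand":1,"x":0,"y":0,"z":-0.1,"ax":0,"ay":0,"az":0},{"hand":1,"x":0,"y":0,"z":-0.1,"ax":0,"ay":0,"az":0}]' 25
```

```text
t: 33.25
position: [626.2, -229.3, 27.6]
eef_rot: [[0.999, -0.041, -0.0], [-0.041, -0.999, 0.0], [-0.0, -0.0, -1.0]]
force: [0.1, 0.3, -0.6]
opening: 0.254
t: 33.62
position: [626.3, -229.3, 26.8]
eef_rot: [[0.999, -0.041, 0.0], [-0.041, -0.999, -0.0], [0.0, 0.0, -1.0]]
force: [-0.5, 0.2, -0.3]
opening: 0.252
```

```bash
python3 -m inch '[{"hand":1,"x":0,"y":0,"z":-0.05,"ax":0,"ay":0,"az":0},{"hand":1,"x":0,"y":0,"z":-0.1,"ax":0,"ay":0,"az":0},{"hand":1,"x":0,"y":0,"z":-0.1,"ax":0,"ay":0,"az":0}]' 25
python3 - <<'E'
from h import *
p,st=shot("wrist","w20"); print(st["position"],st["force"])
E
```

```text
t: 34.0
position: [626.4, -229.4, 26.0]
eef_rot: [[0.999, -0.041, 0.0], [-0.041, -0.999, -0.0], [0.0, 0.0, -1.0]]
force: [-0.2, 0.0, -0.7]
opening: 0.256
[ 626.40896056 -229.39544653   26.03109731] [-0.20579023  0.02828541 -0.66497965]
```

View pics/w20.png

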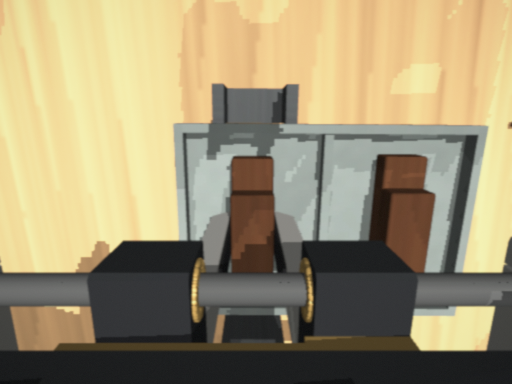

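The blank is centred in the bay (columns 232–273 within 187–318). One more small step down, then release.

```bash
python3 -m inch '[{"hand":1,"x":0,"y":0,"z":-0.08,"ax":0,"ay":0,"az":0},{"hand":1,"x":0,"y":0,"z":-0.08,"ax":0,"ay":0,"az":0},{"hand":1,"x":0,"y":0,"z":-0.08,"ax":0,"ay":0,"az":0}]' 20
python3 -m inch '[{"hand":0.56,"x":0,"y":0,"z":0,"ax":0,"ay":0,"az":0},{"hand":0.56,"x":0,"y":0,"z":0,"ax":0,"ay":0,"az":0},{"hand":0.56,"x":0,"y":0,"z":0,"ax":0,"ay":0,"az":0},{"hand":0.56,"x":0,"y":0,"z":0,"ax":0,"ay":0,"az":0}]' 20
python3 -m inch '[{"hand":0.56,"x":0,"y":0,"z":2,"ax":0,"ay":0,"az":0},{"hand":0.56,"x":0,"y":0,"z":5,"ax":0,"ay":0,"az":0},{"hand":0.5,"x":0,"y":0,"z":10,"ax":0,"ay":0,"az":0},{"hand":0.4,"x":0,"y":0,"z":16,"ax":0,"ay":0,"az":0},{"hand":0.3,"x":0,"y":0,"z":20,"ax":0,"ay":0,"az":0}]' 20
python3 - <<'E'
from h import *
p,st=shot("wrist","w21"); print(st["position"],st["force"])
E
```

```text
t: 34.42
position: [626.4, -229.4, 26.0]
eef_rot: [[0.999, -0.041, 0.0], [-0.041, -0.999, -0.0], [0.0, 0.0, -1.0]]
force: [-2.4, 1.4, 5.4]
opening: 0.253
t: 34.92
position: [626.3, -229.3, 24.8]
eef_rot: [[0.999, -0.041, -0.0], [-0.041, -0.999, 0.0], [-0.0, -0.0, -1.0]]
force: [0.8, 0.2, -0.9]
opening: 0.437
t: 35.55
position: [627.1, -229.7, 231.2]
eef_rot: [[0.999, -0.041, 0.006], [-0.041, -0.999, -0.003], [0.007, 0.003, -1.0]]
force: [0.3, -0.5, 0.5]
opening: 0.67
[ 627.10652813 -229.66962658  231.15600645] [ 0.29074499 -0.50185082  0.46240415]
```

View pics/w21.png

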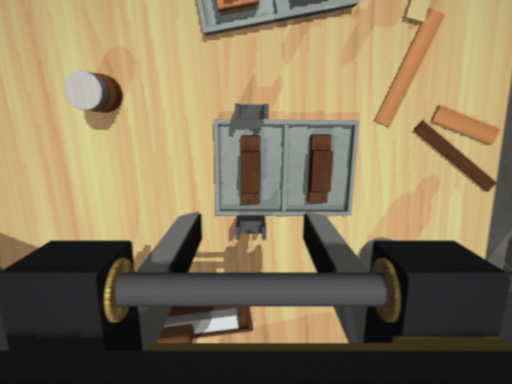

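The blank lies flat beside its sample. Pull the arm back and check the whole bench.

```bash
python3 -m inch '[{"hand":0.3,"x":-5,"y":0,"z":3,"ax":0,"ay":0,"az":0},{"hand":0.3,"x":-11,"y":0,"z":5,"ax":0,"ay":0,"az":0},{"hand":0.3,"x":-17,"y":0,"z":7,"ax":0,"ay":0,"az":0},{"hand":0.3,"x":-23,"y":0,"z":8,"ax":0,"ay":0,"az":0},{"hand":0.3,"x":-28,"y":0,"z":8,"ax":0,"ay":0,"az":0}]' 20
python3 -m inch '[{"hand":0.3,"x":0,"y":0,"z":0,"ax":0,"ay":0,"az":0},{"hand":0.3,"x":0,"y":0,"z":0,"ax":0,"ay":0,"az":0},{"hand":0.3,"x":0,"y":0,"z":0,"ax":0,"ay":0,"az":0},{"hand":0.3,"x":0,"y":0,"z":0,"ax":0,"ay":0,"az":0}]' 20
python3 - <<'E'
from h import *
p,st=shot("top","t22"); crop(p,140,90,400,260,3,"pics/t22a.png"); shot("side","s22")
E
```

```text
t: 36.22
position: [344.5, -229.2, 307.7]
eef_rot: [[0.999, -0.041, 0.004], [-0.041, -0.999, -0.004], [0.004, 0.004, -1.0]]
force: [-0.9, -0.2, -0.0]
opening: 0.699
t: 36.72
position: [347.2, -229.4, 304.6]
eef_rot: [[0.999, -0.04, -0.001], [-0.04, -0.999, 0.001], [-0.001, -0.001, -1.0]]
force: [-1.0, -0.3, -0.0]
opening: 0.7
```

View pics/t22a.png

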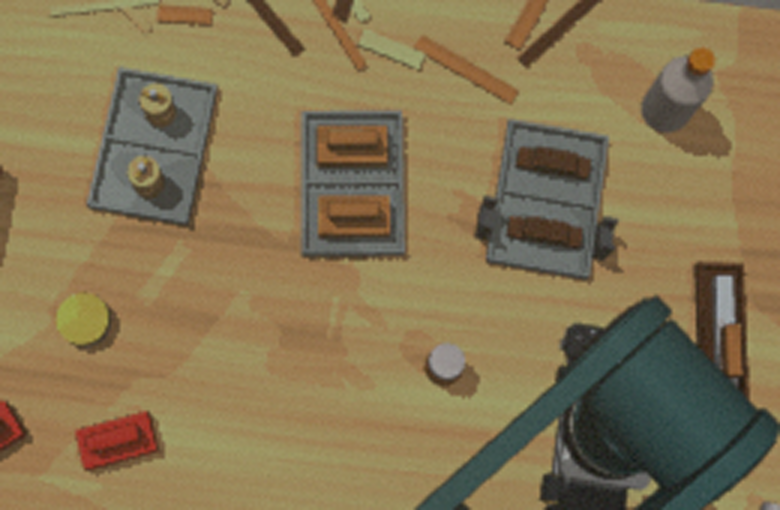

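View pics/s22.png

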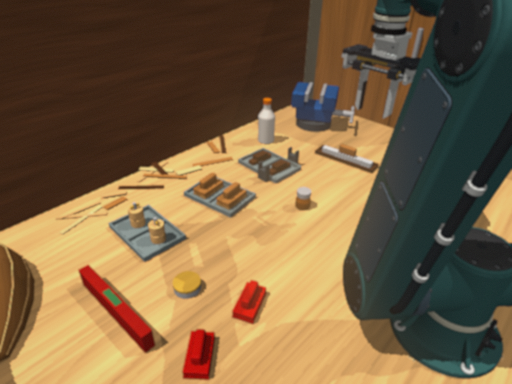

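All three parts sit beside their samples. The bar is in the trough, and the jar (289,211) and the tin (168,197) are where they started. I'll check the numbers and then hand in.

```bash
python3 - <<'E'
from h import *
p,_=L("t22.pkl"); o=(3,(140,90))
def loc(c,t,P): R=np.array([[np.cos(t),-np.sin(t)],[np.sin(t),np.cos(t)]]); return ((np.array(P)-c)@R).round(1)
sp=AT(p,[(145,171)],*o,56)[0]; bl=AT(p,[(357,212)],*o,53)[0]; br=AT(p,[(545,231)],*o,29)[0]
print("spool",loc([669.9,238.4],-.039,sp),"block",loc([655.5,-1.3],.136,bl),"bridge",loc([665.9,-231.2],-.035,br))
print("jar",at(p,(140+446/3,90+363/3),55),"tin",at(p,(140+83/3,90+320/3),23))
print(hand_in())
E
```

```text
spool [-43.8  -3.7] block [-45.9  -2.9] bridge [-43.    1.4]
jar [ 450.68108808 -130.20798166] tin [450.89413351 284.26126017]
the job is handed in; nothing more can be done
None
```

The job is done and was handed in after about 37 s of robot time; the interface gives no verdict.

- **Bar:** I lifted it level and straight up out of both brackets and laid it in the trough, handle up. It measured about 1.5 mm from the trough's centre right after release. I did not measure it again at the end, when the arm partly hid the trough, but the last pictures still show it lying there.
- **Loose parts:** The last top-camera measurement, in each tray's own frame where the bay centre is (-42.5, 0) mm, puts each part within 5 mm of centre:

| Part | x (mm) | y (mm) |
|---|---|---|
| Spool clamp | -44 | -4 |
| Sanding block | -46 | -3 |
| Bridge blank | -43 | +1 |

- **Upright and flat:** The last pictures show all three upright or flat on the bay floor, with the gripper open and clear of everything.
- **Jar and tin:** Both measured within about 1–2 mm of where they started.

No final check failed. My first two move commands were refused for missing keys and moved nothing. The top and wrist cameras differed by 2–5 mm on positions, which is within the tolerances.

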